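# Check a brass screw cap on the thread gauge and sort it

## Task

Take the brass cap standing at the test place of the wooden rack (the end without the upright board) and screw it gently, clockwise, onto the threaded gauge until it either seats fully home on the gauge's flange or stops short; do not force it. Unscrew it again and set it down gently, upright, in the round steel dish if it went fully home, or in the square wooden tray if it stopped short. Leave the other cap standing at its place in the rack and do not disturb anything else.

Things in the scene. Friction and masses are not known exactly. Their poses are not given: they have to be found in the camera images.
- test_place (a point): Centre (half-way up) of the cap to be tested as it stands at the start, open end down, 22 mm above the rack's top. Plain round brass cap, 48 mm across, 44 mm high, about 160 g. Its upper 16 mm are solid: grip it there. x points along the rack to the waiting place, z up. Three dark dots on the cap's top, 120 degrees apart; at the start one points along +x of this point.
- rack: Wooden rack, fixed, 210 x 85 mm, top 20 mm above this origin (centre of its underside, on the work board); x runs along it from test place to waiting place. THE CAPS: below the solid crown an open skirt 28 mm deep, 38 mm across inside, with three inner lugs under the three dots (middle 5.5 mm above the skirt's edge). Some caps have a lump of solder left inside; from outside all look alike.
- wait_place (a point): Centre (half-way up) of the second, look-alike cap, 100 mm from the test place, at the rack's end with an upright board (45 mm high, 51 to 65 mm beyond this point along +x). That cap stays there. Which of the two caps is sound is not known beforehand.
- gauge_seat (a point): Centre of the gauge's flat flange (68 mm across, 30 mm over the work board), on the axis of the threaded post, z up. A cap is fully home when its skirt's edge lies on this flange, its top then 44 mm above it; one of the cap's dots then points (to 10 degrees) along +x of this point (three brass studs on the flange mark the dots' places). Fixed, base 90 x 90 mm.
- gauge_top (a point): Top centre of the gauge's steel post, 26 mm above the flange: flat nose 18 mm across, widening in a cone to the 27 mm core, with three helical ridges 36 mm across over all from the flange to 19 mm above it. Right-hand thread, three starts, 36 mm of travel a turn (1 mm per 10 degrees); about 1 mm of end play each way and 1.2 mm of side play. z up.
- gauge: The thread gauge, origin at the centre of its underside. A cap lowered straight on with a dot 75 to 180 degrees anticlockwise (from above) of a stud rests on the ridges; let down 85 degrees before home, its edge rests about 7.5 mm over the flange. Turned clockwise, a sound cap goes home; a faulty one stops 4 mm (40 degrees) short, lump against the nose. It comes off by turning back as much, then lifting.
- dish_floor (a point): Middle of the inner floor of the low round steel dish, for sound caps: 120 mm across inside, rim 12 mm above this floor. Fixed. z up.
- tray_floor (a point): Middle of the inner floor of the low square dark wooden tray, for caps that stop short: 118 mm square inside, rim 13 mm above this floor, sides along x and y of this point. Fixed. z up.

How it is judged:
By the outcome, as a careful person would: the job done as asked, in the order asked, and still so for the second after the job is handed in, with the robot touching nothing.
It also fails if it takes over 54 s, if anything falls off the work surface, if the arm or the gripper's body presses on something with over 40 N, if the wrist force passes 120 N, or if a joint passes its speed limit or range.

## Robot

A 6-joint arm with a two-finger parallel gripper is mounted at the origin on the work surface. World frame = base frame: x ahead of the robot, y to its left, z up, the work surface at z = 0. Lengths are in m, angles in rad, forces in N, time in s.
With the tool pointing down it reaches from about 0.3 to 0.875 m from the base axis. Payload 6.4 kg.
Tool frame: the origin (TCP) lies on the front face of the gripper's body, between the roots of the fingers; the fingertips stand 73 mm ahead of it and the grasp point (between the pads) lies ctrl.pinch_z ahead of it (ctrl.pinch_z is the distance from the TCP to the grasp point, in m); z points along the fingers, x is the direction in which the jaws open and shut, and the axes are right-handed (so a half turn about z gives the same grasp; the last joint's range is limited). The gripper opens to 85 mm and grips with 20 to 120 N. Pads are 22 mm wide; open, the fingers measure 114 mm over their backs; the gripper's body (76 mm by 85 mm) begins 54 mm behind the grasp point. The pads swing forward as they close: fully open they stand 13 mm farther back than shut.
Start: joints at [-0.206, 0.181, 1.607, -0, 1.354, -0.206], TCP at [0.575, 0, 0.304] pointing down, gripper open.
Joint ranges: [-2.99, 2.99], [-0.89, 2.07], [0.3, 2.58], [-1.14, 4.28], [0, 2.63], [-3.12, 3.12]. Speed limits (rad/s): [2.57, 2.57, 3.01, 3.14, 3.14, 3.14].

## Interface

Orientations are given as a unit quaternion [w, x, y, z].
In Python, from bench import ctrl gives the robot as it stands.
- The arm moves only by the tool move_arm, never from a script. Its argument "rows" is text: rows parted by semicolons, each of 7 numbers parted by spaces: the shift along the tool's x, y, z in cm, then the turn, a rotation vector about the tool's x, y, z in degrees, then the opening, from 0 (shut) to 1 (fully open). In form: x y z rx ry rz grip; .... A call has 1 to 20 rows; each row shifts and turns the commanded pose from where the row before left it, along the tool's axes as they then stand; what a row does not reach is not made up. A row lasts 1/10 s, in which the tool goes at most 50 mm and 8.59 degrees, less where a joint would pass 70% of its speed; a pose out of reach is approached as far as the arm can. A call with a gripper value outside its range is refused whole. The fingers move at their own pace and stop on an object; the grip force is fixed at half the most. Time passes only in rows, so rows that do not move let the fingers close. It gives the time, the measured TCP pose, the force and the opening at its end, in the units of the state.
- ctrl.get_obs(): the state, without advancing time (a new reading comes with each control period).
- ctrl.camera(name): name is "scene" or "side" or "wrist"; returns a dict with "color" (480x640x3 uint8, blue, green, red), "fx", "fy", "cx", "cy" (pixels), "rvec" (rotation vector, rad) and "tvec" (3), from world to camera coordinates, as OpenCV has them. Camera axes: x right, y down, z forward; pixel columns grow to the right and rows downward; lengths in m; the calibration is good to about 2 mm. A picture is of the moment at which its call begins. There is no depth.
- ctrl.hand_in(): hands the job in, once; it reports no verdict.
Trained networks look in the newest picture that a camera, given by its name, has taken for a name from the list of things; names that differ only in an ending like _2 or _b are one class to them, and where a whole thing is asked for, a point or a joint stands for the part that bears it (a point fixed in the world has none). Each returns a list of dicts, best first, with "confidence" (0 to 1); they miss things now and then, are a little off and sometimes report something else, mostly with a low value. They report only what shows in the picture. A call takes as long as a camera call.
- ctrl.look_for(camera, query): "bbox" ([left, top, right, bottom] in pixels, round what is visible of it).
- ctrl.trace(camera, query): "region" (480x640 bool, what is visible of it) and "bbox" ([left, top, right, bottom] in pixels, round what is visible of it).
The state is a dict: "time_s": time; "q": joint angles; "dq": joint speeds; "joint_efforts": joint torques, N m; "eef_pos": TCP position; "eef_rot": TCP orientation; "wrist_force": force on the tool from outside, world axes, zero at the start; "torque": the same for the moment, N m; "opening": opening from 0.0 (shut) to 1.0 (fully open).
Only numpy, scipy, OpenCV 4.12 (cv2) and the standard library are available. Lean on these libraries where they do the work, as an engineer would, in place of code of your own. Each camera call takes 0.05 s, during which the arm holds its last target.

## Working session

There is one attempt and no reset: what is moved stays moved. The work goes in short steps, Python scripts to look and compute and a tool call to move; the robot and the scene stay as the last step left them, time stands still between calls to the robot, and variables do not carry over. Pictures are saved under pics/ and viewed, and the job is handed in when it is done.

Besides the shell and the picture viewer there is one more tool, called after "Call:" as name(argument=value, ...), one argument or row to a line, values as JSON. move_arm: Moves the arm, as the interface text tells. Its arguments: {"type":"object","properties":{"rows":{"type":"string"}},"required":["rows"]}

```bash
ls; mkdir -p pics; python3 - <<'E'
from bench import ctrl
import cv2
print(ctrl.get_obs()); print(ctrl.pinch_z)
for n in ["scene","side","wrist"]:
    c=ctrl.camera(n); cv2.imwrite(f"pics/{n}0.png",c["color"])
    print(n,c["fx"],c["cx"],c["cy"],c["rvec"],c["tvec"])
    for q in ["test_place","rack","wait_place","gauge_seat","gauge_top","gauge","dish_floor","tray_floor"]:
        print(n,q,[(r["bbox"],round(r["confidence"],2)) for r in ctrl.look_for(n,q)][:3])
E
```

```text
pics
{'time_s': 0.0, 'q': array([-2.06293279e-01,  1.81558916e-01,  1.60799012e+00,  1.45640700e-07,
        1.35378786e+00, -2.06239553e-01]), 'dq': array([-0.00046327, -0.00178221,  0.00098482, -0.00082654, -0.00023887,
       -0.00096398]), 'joint_efforts': array([ 3.41415571e-04, -4.44869328e+01, -3.51340663e+01, -2.51131587e-04,
        9.11703974e-03,  3.43231875e-05]), 'eef_pos': array([5.74582691e-01, 1.08736069e-04, 3.02982629e-01]), 'eef_rot': array([-1.78686525e-04,  9.99999619e-01, -2.68784871e-05, -8.53622145e-04]), 'wrist_force': array([-0.08131166, -0.21489725,  0.19700307]), 'torque': array([-0.02152358, -0.00543248, -0.03880626]), 'opening': 1.002153088261864}
0.0539
scene 566.9685335120967 328.36190764629725 239.2652874201845 [ 1.9308437   1.26927996 -0.59369549] [-0.22160084 -0.22476407  1.4822674 ]
scene test_place [([385.8, 201.1, 479.6, 266.1], 0.65)]
scene rack [([384.1, 196.7, 482.6, 264.6], 0.68)]
scene wait_place [([385.1, 197.2, 480.1, 265.8], 0.94)]
scene gauge_seat [([316.1, 253.9, 382.3, 306.7], 0.78)]
scene gauge_top [([316.2, 255.3, 377.7, 304.7], 0.87
[... 620 characters left out ...]
[([312.7, 209.0, 386.6, 267.1], 0.92)]
side dish_floor [([345.0, 364.3, 462.2, 480.0], 0.71), ([168.1, 146.8, 293.4, 226.6], 0.23)]
side tray_floor [([424.6, 262.1, 558.9, 376.1], 0.78), ([313.9, 208.3, 389.9, 266.6], 0.63)]
wrist 359.33185852668896 317.0102590329235 240.6335571711612 [-2.84355128e+00 -3.48626480e-04  3.66719618e-04] [-0.57495497 -0.03715236  0.38126554]
wrist test_place []
wrist rack []
wrist wait_place []
wrist gauge_seat [([265.7, 131.1, 366.3, 233.7], 0.81)]
wrist gauge_top [([265.4, 132.5, 366.9, 233.0], 0.92)]
wrist gauge [([264.9, 132.2, 364.4, 230.7], 0.72)]
wrist dish_floor [([195.1, 361.0, 245.9, 432.9], 0.69)]
wrist tray_floor [([303.3, 330.1, 415.8, 434.3], 0.9)]
```

View pics/scene0.png

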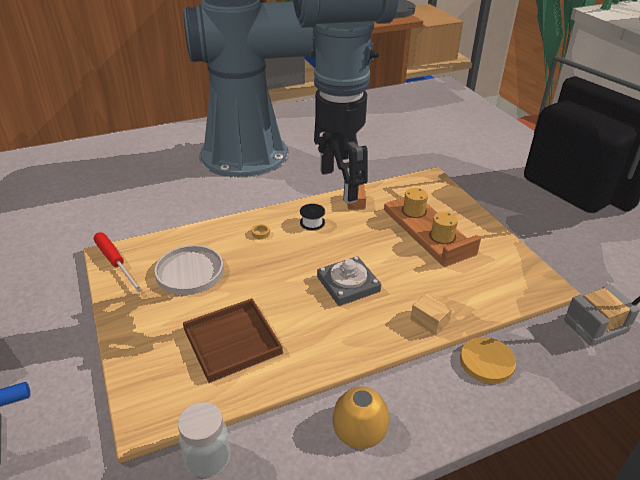

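View pics/side0.png

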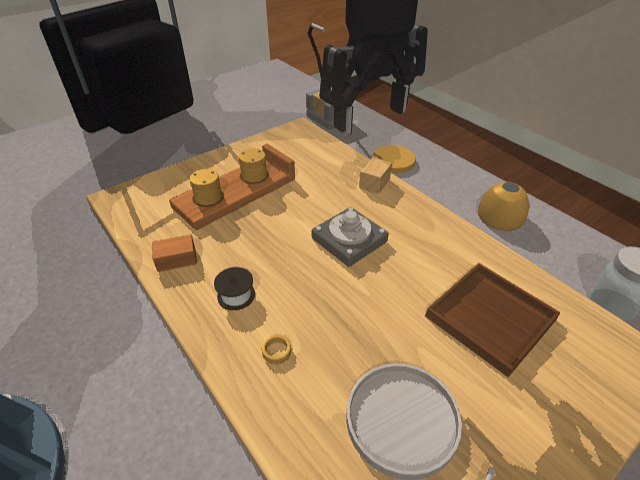

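View pics/wrist0.png

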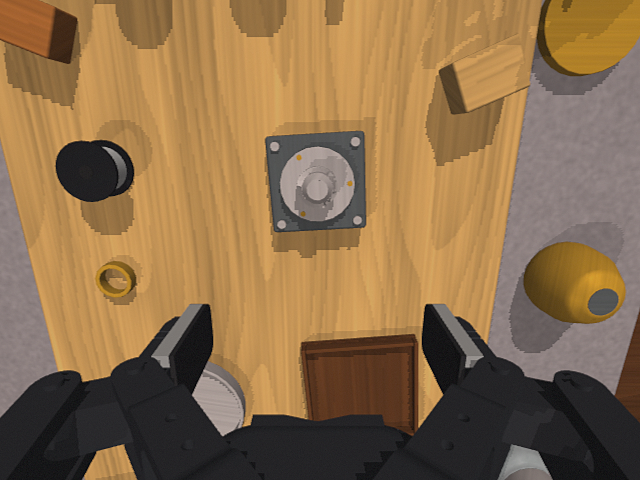

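```bash
cat > h.py <<'E'
import numpy as np, cv2
from scipy.spatial.transform import Rotation as R
def cam(c):
    return dict(K=np.array([[c["fx"],0,c["cx"]],[0,c["fy"],c["cy"]],[0,0,1.]]),rvec=np.array(c["rvec"],float),tvec=np.array(c["tvec"],float))
def ray(c,uv):
    Rm=R.from_rotvec(c["rvec"]).as_matrix(); o=-Rm.T@c["tvec"]
    d=Rm.T@np.linalg.inv(c["K"])@np.array([uv[0],uv[1],1.]); return o,d/np.linalg.norm(d)
def tri(obs):
    A=np.zeros((3,3));b=np.zeros(3)
    for c,uv in obs:
        o,d=ray(c,uv);P=np.eye(3)-np.outer(d,d);A+=P;b+=P@o
    p=np.linalg.solve(A,b); return p,[np.linalg.norm((np.eye(3)-np.outer(ray(c,u)[1],ray(c,u)[1]))@(p-ray(c,u)[0]))*1e3 for c,u in obs]
def plane(c,uv,z):
    o,d=ray(c,uv); return o+d*(z-o[2])/d[2]
def proj(c,P):
    return cv2.projectPoints(np.atleast_2d(np.asarray(P,float)),c["rvec"],c["tvec"],c["K"],None)[0].reshape(-1,2)
def crop(img,x0,y0,x1,y1,s,fn):
    cv2.imwrite(fn,cv2.resize(img[y0:y1,x0:x1],None,fx=s,fy=s,interpolation=cv2.INTER_CUBIC))
E
python3 - <<'E'
from bench import ctrl
from h import *
import pickle
C={n:ctrl.camera(n) for n in ["scene","side","wrist"]}
pickle.dump(C,open("c0.pkl","wb"))
crop(C["scene"]["color"],310,180,490,310,4,"pics/sc1.png")
crop(C["side"]["color"],160,130,400,280,3,"pics/sd1.png")
E
```

```text
(no output)
```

View pics/sc1.png

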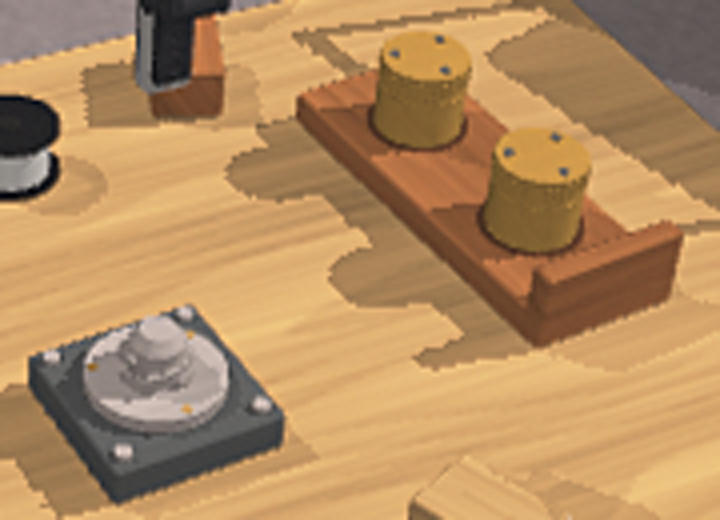

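View pics/sd1.png

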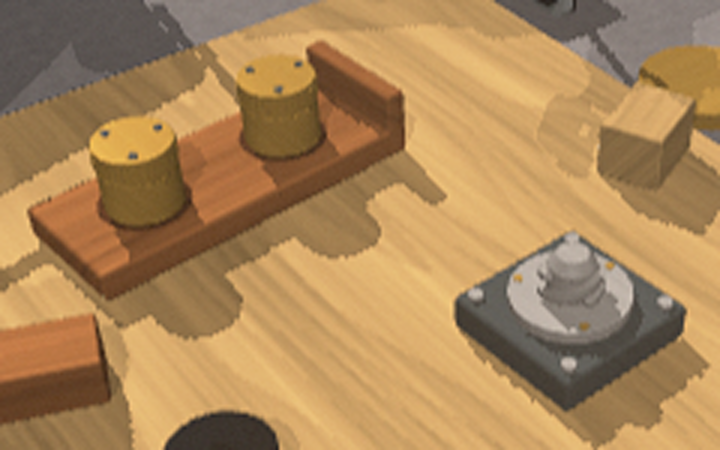

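```bash
python3 - <<'E'
from h import *
import pickle
C=pickle.load(open("c0.pkl","rb"));s=cam(C["scene"]);d=cam(C["side"]);w=cam(C["wrist"])
S=lambda x,y:(310+x/4,180+y/4)
D=lambda x,y:(160+x/3,130+y/3)
dots_s=[S(393,54),S(439,40),S(445,71)]; dots_d=[D(133,156),D(110,136),D(158,128)]
for a in dots_s:
    print([np.round(1000*np.r_[tri([(s,a),(d,b)])[0],tri([(s,a),(d,b)])[1]],0)[:4].tolist()+[round(tri([(s,a),(d,b)])[1][0],1)] for b in dots_d])
for n,a,b in [("tcap",S(424.5,56),D(134,138)),("wcap",S(542,155),D(276,76)),("nose",S(162,328),D(573,246)),("flange",S(157,380),D(572,298))]:
    print(n,tri([(s,a),(d,b)]))
for z in (.03,.04,.05,.06):
    print(z,plane(w,(316,182),z)[:2], [plane(w,p,z)[:2].round(4).tolist() for p in [(298,157),(349,183),(302,214)]])
E
```

```text
[[431.0, 236.0, 80.0, 6.0, np.float64(0.0)], [426.0, 243.0, 84.0, 7907.0, np.float64(7.9)], [446.0, 227.0, 95.0, 2708.0, np.float64(2.7)]]
[[434.0, 256.0, 77.0, 9385.0, np.float64(9.4)], [430.0, 264.0, 80.0, 1323.0, np.float64(1.3)], [450.0, 247.0, 91.0, 6440.0, np.float64(6.4)]]
[[439.0, 263.0, 64.0, 3203.0, np.float64(3.2)], [434.0, 270.0, 68.0, 5016.0, np.float64(5.0)], [455.0, 253.0, 80.0, 330.0, np.float64(0.3)]]
tcap (array([0.43878474, 0.25042756, 0.08050451]), [np.float64(0.24004912187199476), np.float64(0.24004912187195768)])
wcap (array([0.53749178, 0.2594906 , 0.0793002 ]), [np.float64(0.3582854673327095), np.float64(0.35828546733268685)])
nose (array([0.57752868, 0.03028779, 0.0738141 ]), [np.float64(0.38889627345684424), np.float64(0.3888962734568028)])
flange (array([0.57650701, 0.0287435 , 0.04041344]), [np.float64(0.8869747012783464), np.float64(0.8869747012783821)])
0.03 [0.57398094 0.02922179] [[0.5571, 0.0526], [0.6056, 0.0283], [0.5602, -0.0021]]
0.04 [0.57401184 0.03059317] [[0.5576, 0.0533], [0.6047, 0.0297], [0.5606, 0.0002]]
0.05 [0.57404274 0.03196455] [[0.5582, 0.054], [0.6038, 0.0311], [0.5611, 0.0025]]
0.06 [0.57407363 0.03333593] [[0.5587, 0.0547], [0.6029, 0.0325], [0.5615, 0.0047]]
```

Call:
move_arm(
  rows="0.1 -3 0 0 0 0 1; 0 0 0 0 0 0 1; 0 0 0 0 0 0 1; 0 0 0 0 0 0 1",
)

```text
time_s: 1.9
eef_pos: [0.576, 0.0296, 0.3039]
eef_rot: [0.0, 1.0, 0.0, -0.0]
wrist_force: [-0.6, 0.6, -0.3]
opening: 1.002
```

```bash
cat > snap.py <<'E'
import sys,pickle
from bench import ctrl
from h import *
n=sys.argv[1]; camn=sys.argv[2]; x0,y0,x1,y1,s=map(int,sys.argv[3:8])
c=ctrl.camera(camn); o=ctrl.get_obs(); pickle.dump((c,o),open(n+".pkl","wb"))
crop(c["color"],x0,y0,x1,y1,s,f"pics/{n}.png")
print(o["time_s"],o["eef_pos"].round(4),R.from_quat(np.r_[o["eef_rot"][1:],o["eef_rot"][0]]).as_matrix()[:,0].round(4),o["wrist_force"].round(2),o["torque"].round(3),o["opening"],o["q"].round(3))
E
python3 snap.py g1 wrist 230 120 410 300 4
```

```text
1.95 [0.576  0.0295 0.3039] [ 1.e+00 -3.e-04  0.e+00] [0.34 0.97 0.05] [ 0.036 -0.003 -0.011] 0.999979162118205 [-0.154  0.185  1.602 -0.     1.354 -0.154]
```

View pics/g1.png

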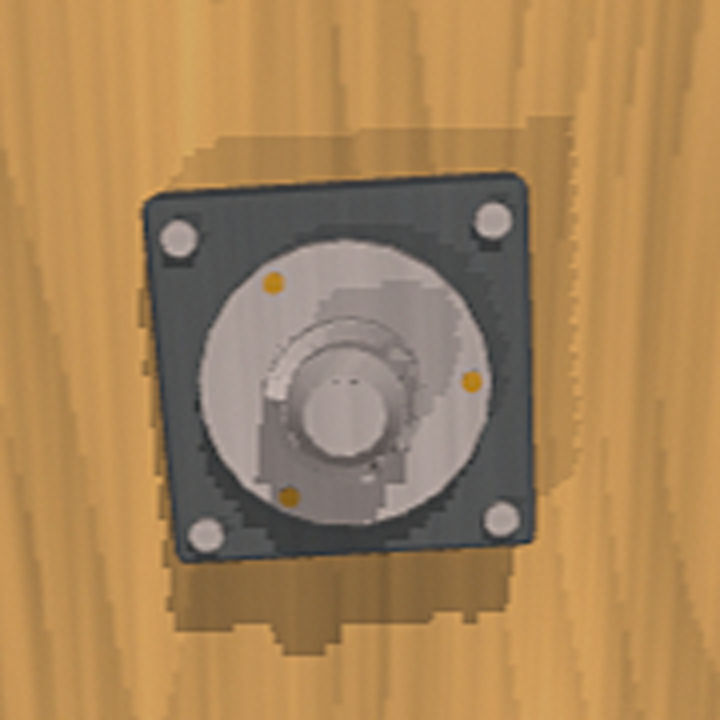

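Call:
move_arm(
  rows="0 0 0 0 0 8.5 1; 0 0 0 0 0 8.5 1; 0 0 0 0 0 8.5 1; 0 0 0 0 0 8.5 1; 0 0 0 0 0 8.5 1; 0 0 0 0 0 8.5 1; 0 0 0 0 0 8.5 1; 0 0 0 0 0 8.5 1; 0 0 0 0 0 8.5 1; 0 0 0 0 0 8.5 1; 0 0 0 0 0 0 1; 0 0 0 0 0 0 1",
)

```text
time_s: 3.15
eef_pos: [0.576, 0.0295, 0.3039]
eef_rot: [0.0, 0.738, -0.674, 0.0]
wrist_force: [0.3, -0.6, 0.5]
opening: 0.999
```

```bash
python3 snap.py g2 wrist 230 120 410 300 4
```

```text
3.2 [0.576  0.0296 0.3039] [ 9.020e-02 -9.959e-01  1.000e-04] [-0.03 -0.37  0.34] [-0.001 -0.031  0.028] 1.0023377398575333 [-0.154  0.185  1.602 -0.     1.354  1.326]
```

View pics/g2.png

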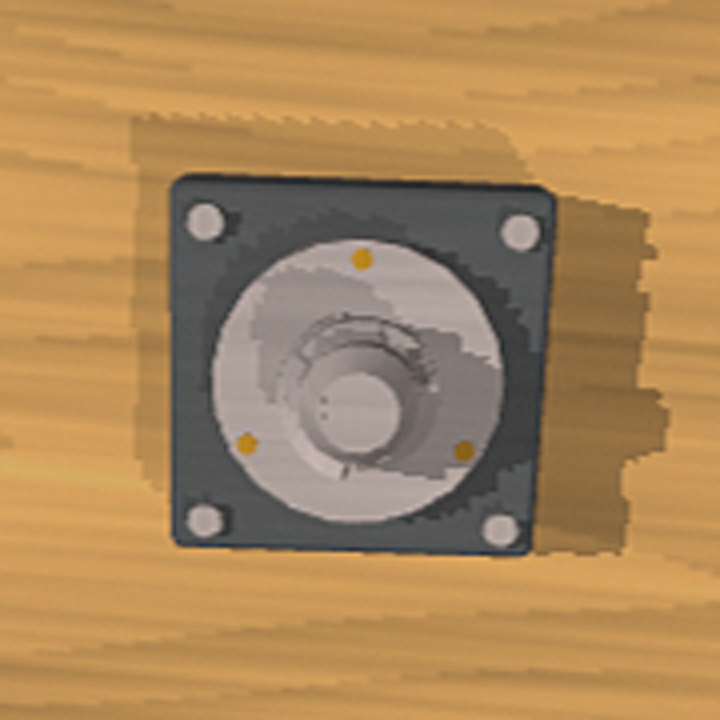

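```bash
python3 - <<'E'
from h import *
import pickle
P=lambda x,y:(230+(x+.5)/4-.5,120+(y+.5)/4-.5)
D={"g1":dict(nose=(344.5,416),fl=(344.5,382),s=[(274,283),(472,382),(289,497)]),"g2":dict(nose=(359,414),fl=(357.5,380.5),s=[(362,259),(464,451),(247,444)])}
for zb in (.012,.016,.02):
  for n in D:
    c,o=pickle.load(open(n+".pkl","rb"));w=cam(c)
    d=D[n]; s=np.array([plane(w,P(*p),zb+.0305)[:2] for p in d["s"]])
    cen=s.mean(0); v=s-cen
    print(zb,n,"nose",plane(w,P(*d["nose"]),zb+.056)[:2].round(4),"fl",plane(w,P(*d["fl"]),zb+.03)[:2].round(4),"studs",cen.round(4),np.linalg.norm(v,axis=1).round(4),np.degrees(np.arctan2(v[:,1],v[:,0])).round(1))
E
```

```text
0.012 g1 nose [0.5749 0.0274] fl [0.5748 0.029 ] studs [0.5749 0.0275] [0.0301 0.0301 0.0302] [ 123.2    3.2 -116.8]
0.012 g2 nose [0.5729 0.0287] fl [0.5744 0.0291] studs [0.5731 0.0289] [0.0302 0.0302 0.0301] [   3.4 -116.7  123.3]
0.016 g1 nose [0.5749 0.0284] fl [0.5748 0.03  ] studs [0.5749 0.0284] [0.0298 0.0298 0.0298] [ 123.2    3.2 -116.8]
0.016 g2 nose [0.5739 0.0289] fl [0.5753 0.0292] studs [0.574 0.029] [0.0298 0.0298 0.0297] [   3.4 -116.7  123.3]
0.02 g1 nose [0.5749 0.0294] fl [0.5748 0.0309] studs [0.5749 0.0294] [0.0294 0.0294 0.0294] [ 123.2    3.2 -116.8]
0.02 g2 nose [0.5749 0.029 ] fl [0.5762 0.0293] studs [0.575  0.0291] [0.0294 0.0294 0.0294] [   3.4 -116.7  123.3]
```

Call:
move_arm(
  rows="-2.9 1.47 0 0 0 0 1; -2.9 1.47 0 0 0 0 1; -2.9 1.47 0 0 0 0 1; -2.9 1.47 0 0 0 0 1; -2.9 1.47 0 0 0 0 1; -2.9 1.47 0 0 0 0 1; -2.9 1.47 0 0 0 0 1; -2.9 1.47 0 0 0 0 1; 0 0 0 0 0 -7.5 1; 0 0 0 0 0 -7.5 1; 0 0 0 0 0 -7.5 1; 0 0 0 0 0 -7.5 1; 0 0 0 0 0 -7.5 1; 0 0 0 0 0 -7.5 1; 0 0 0 0 0 0 1; 0 0 0 0 0 0 1",
)

```text
time_s: 4.8
eef_pos: [0.4387, 0.2508, 0.3039]
eef_rot: [-0.0, 0.939, -0.343, 0.0]
wrist_force: [-0.7, 0.3, -0.3]
opening: 1.004
```

```bash
python3 snap.py p1 wrist 200 120 420 300 3
```

```text
4.85 [0.4387 0.2508 0.3039] [ 7.647e-01 -6.444e-01  1.000e-04] [-0.15  0.38  0.43] [-0.016 -0.014  0.006] 0.9992967173944678 [ 0.284  0.023  1.779 -0.     1.339  0.984]
```

View pics/p1.png

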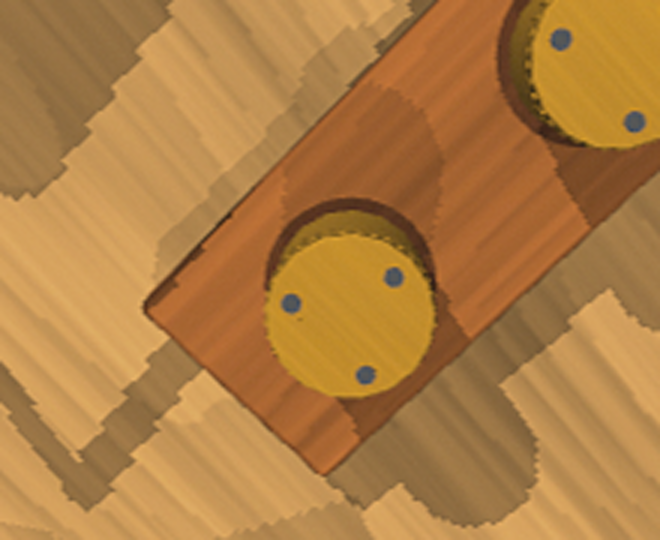

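```bash
python3 - <<'E'
from h import *
import pickle
P=lambda x,y:(200+(x+.5)/3-.5,120+(y+.5)/3-.5)
c,o=pickle.load(open("p1.pkl","rb"));w=cam(c)
Q=R.from_quat(np.r_[o["eef_rot"][1:],o["eef_rot"][0]]).as_matrix()
for zb in (.016,.02):
    s=np.array([plane(w,P(*p),zb+.064)[:2] for p in [(394,277),(366,375),(291,304)]])
    cen=s.mean(0);v=s-cen;e=plane(w,P(350,316.5),zb+.064)
    print(zb,cen.round(4),np.linalg.norm(v,axis=1).round(4),np.degrees(np.arctan2(v[:,1],v[:,0])).round(1),"disc",e.round(4), "tool shift", (Q.T@(np.r_[cen,0]-np.r_[o["eef_pos"][:2],0])*100).round(2))
E
```

```text
0.016 [0.4365 0.2506] [0.0173 0.0172 0.0173] [   4.8 -114.9  125.1] disc [0.4369 0.2512 0.08  ] tool shift [-0.15  0.16 -0.  ]
0.02 [0.4372 0.2514] [0.017  0.017  0.0171] [   4.8 -114.9  125.1] disc [0.4376 0.252  0.084 ] tool shift [-0.15  0.06 -0.  ]
```

Call:
move_arm(
  rows="-0.16 0.07 4 0 0 0 1; 0 0 4 0 0 0 1; 0 0 4 0 0 0 1; 0 0 3 0 0 0 1; 0 0 2 0 0 0 1; 0 0 1 0 0 0 1; 0 0 0 0 0 0 1; 0 0 0 0 0 0 1",
)

```text
time_s: 5.65
eef_pos: [0.4376, 0.2516, 0.1248]
eef_rot: [-0.0, 0.94, -0.342, 0.001]
wrist_force: [-0.0, 0.8, 0.9]
opening: 0.998
```

```bash
python3 snap.py p2 wrist 0 0 640 480 1;python3 snap.py p2s side 120 80 340 260 3
```

```text
5.7 [0.4379 0.2517 0.1252] [ 0.7658 -0.643   0.0013] [ 0.2   0.03 -0.3 ] [-0.004 -0.009 -0.028] 1.0031160301844173 [0.286 0.271 1.908 0.    0.96  0.985]
5.75 [0.438  0.2517 0.1253] [ 0.7659 -0.643   0.0015] [-0.43  0.    0.65] [-0.008  0.005 -0.007] 0.9983681276564393 [0.286 0.27  1.908 0.    0.96  0.985]
```

View pics/p2.png

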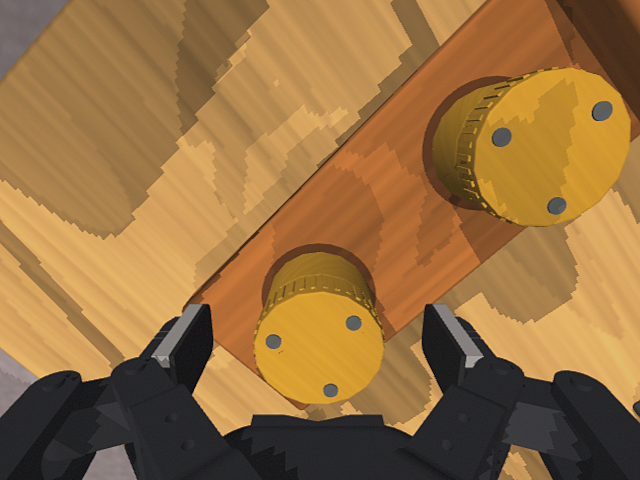

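View pics/p2s.png

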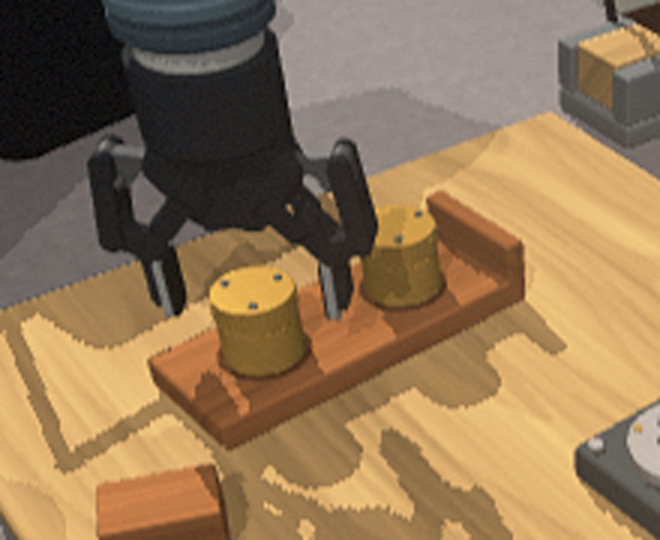

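```bash
python3 - <<'E'
from h import *
import pickle
c,o=pickle.load(open("p2.pkl","rb"));w=cam(c)
Q=R.from_quat(np.r_[o["eef_rot"][1:],o["eef_rot"][0]]).as_matrix()
for zt in (.078,.080,.082,.084):
    s=np.array([plane(w,p,zt)[:2] for p in [(354,323),(331,390),(273.5,342)]])
    cen=s.mean(0);v=s-cen
    print(zt,cen.round(4),np.linalg.norm(v,axis=1).round(4),np.degrees(np.arctan2(v[:,1],v[:,0])).round(1), "tool shift", (Q.T@(np.r_[cen,0]-np.r_[o["eef_pos"][:2],0])*100).round(2))
E
```

```text
0.078 [0.4347 0.2482] [0.0179 0.0177 0.0179] [   4.6 -115.1  125.3] tool shift [-0.02  0.48 -0.  ]
0.08 [0.4356 0.2492] [0.0176 0.0174 0.0176] [   4.6 -115.1  125.3] tool shift [-0.02  0.34 -0.  ]
0.082 [0.4364 0.2503] [0.0173 0.0171 0.0173] [   4.6 -115.1  125.3] tool shift [-0.02  0.21 -0.  ]
0.084 [0.4373 0.2513] [0.017  0.0168 0.017 ] [   4.6 -115.1  125.3] tool shift [-0.03  0.07 -0.  ]
```

Call:
move_arm(
  rows="0 0 0 0 0 0 1; 0 0 0 0 0 0 1",
)

```text
time_s: 5.95
eef_pos: [0.4374, 0.2515, 0.1247]
eef_rot: [-0.0, 0.94, -0.342, 0.001]
wrist_force: [-0.1, -0.1, -0.7]
opening: 0.995
```

```bash
python3 snap.py p3 wrist 160 240 440 440 2
```

```text
6.0 [0.4373 0.2515 0.1246] [ 7.660e-01 -6.428e-01  7.000e-04] [ 0.19 -0.18  0.09] [ 0.002 -0.038  0.051] 1.002241701101174 [0.286 0.271 1.909 0.    0.96  0.984]
```

View pics/p3.png

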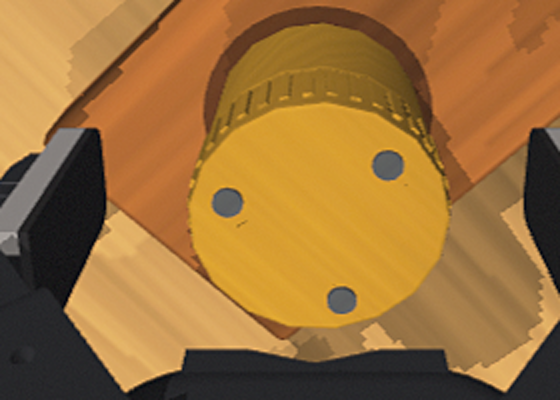

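```bash
python3 - <<'E'
from h import *
import pickle
P=lambda x,y:(160+(x+.5)/2-.5,240+(y+.5)/2-.5)
c,o=pickle.load(open("p3.pkl","rb"));w=cam(c)
Q=R.from_quat(np.r_[o["eef_rot"][1:],o["eef_rot"][0]]).as_matrix()
P1=lambda x,y:(200+(x+.5)/3-.5,120+(y+.5)/3-.5)
c1,o1=pickle.load(open("p1.pkl","rb"));w1=cam(c1)
for zt in (.078,.080,.082,.084,.086):
    s=np.array([plane(w,P(*p),zt)[:2] for p in [(388,165),(342,300),(228,202)]]).mean(0)
    s1=np.array([plane(w1,P1(*p),zt)[:2] for p in [(394,277),(366,375),(291,304)]]).mean(0)
    print(zt,s.round(4),s1.round(4),"tool y", ((Q.T@(np.r_[s,0]-np.r_[o["eef_pos"][:2],0])*1000).round(2))[:2],((Q.T@(np.r_[s1-s,0])*1000).round(2))[:2])
E
```

```text
0.078 [0.4347 0.2484] [0.4361 0.2502] tool y [0.02 4.03] [-0.07 -2.26]
0.08 [0.4356 0.2495] [0.4365 0.2506] tool y [0.   2.67] [-0.05 -1.43]
0.082 [0.4364 0.2505] [0.4368 0.251 ] tool y [-0.01  1.31] [-0.03 -0.6 ]
0.084 [0.4373 0.2516] [0.4372 0.2514] tool y [-0.03 -0.05] [-0.    0.23]
0.086 [0.4382 0.2526] [0.4375 0.2518] tool y [-0.05 -1.41] [0.02 1.07]
```

Call:
move_arm(
  rows="0 0 -0.3 0 0 0 1; 0 0 0 0 0 0 0; 0 0 0 0 0 0 0; 0 0 0 0 0 0 0; 0 0 0 0 0 0 0; 0 0 0 0 0 0 0; 0 0 0 0 0 0 0; 0 0 0 0 0 0 0",
)

```text
time_s: 6.8
eef_pos: [0.4371, 0.2514, 0.1274]
eef_rot: [-0.0, 0.94, -0.342, 0.0]
wrist_force: [-1.4, -1.3, 5.9]
opening: 0.543
```

```bash
python3 snap.py p4 wrist 160 240 440 440 2; python3 snap.py p4s side 120 80 340 260 3
```

```text
6.85 [0.4371 0.2514 0.1274] [ 7.661e-01 -6.427e-01  2.000e-04] [-0.86 -0.04  5.34] [-0.128  0.264  0.012] 0.5467185183595651 [ 0.286  0.266  1.908 -0.     0.967  0.984]
6.9 [0.4372 0.2514 0.1274] [ 7.661e-01 -6.427e-01  2.000e-04] [-1.16 -0.73  5.25] [-0.121  0.269  0.052] 0.5432359287880353 [ 0.286  0.266  1.908 -0.     0.967  0.984]
```

View pics/p4.png

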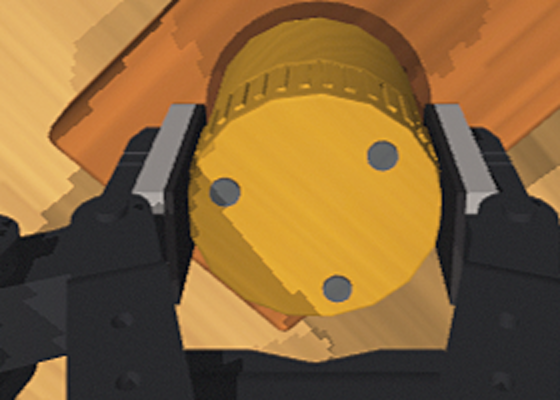

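View pics/p4s.png

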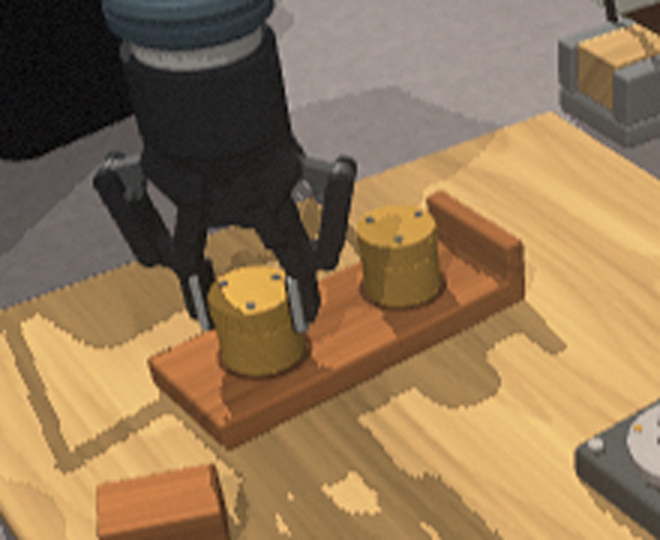

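Call:
move_arm(
  rows="0 0 -1 0 0 0 0; 0 0 -3 0 0 0 0; 0 0 -3.5 0 0 0 0; 3.1 1.02 0 0 0 0 0; 3.1 1.02 0 0 0 0 0; 3.1 1.02 0 0 0 0 0; 3.1 1.02 0 0 0 0 0; 3.1 1.02 0 0 0 0 0; 3.1 1.02 0 0 0 0 0; 3.1 1.02 0 0 0 0 0; 3.1 1.02 0 0 0 0 0",
)

```text
time_s: 8.0
eef_pos: [0.5748, 0.0283, 0.2021]
eef_rot: [-0.0, 0.94, -0.342, -0.0]
wrist_force: [0.1, 0.7, -1.9]
opening: 0.541
```

Call:
move_arm(
  rows="0 0 0 0 0 -8.35 0; 0 0 0 0 0 -8.35 0; 0 0 0 0 0 -8.35 0; 0 0 0 0 0 -8.35 0; 0 0 0 0 0 -8.35 0; 0 0 0 0 0 -8.35 0; 0 0 0 0 0 -8.35 0; 0 0 0 0 0 -8.35 0; 0 0 0 0 0 -8.35 0; 0 0 0 0 0 -8.35 0; 0 0 0 0 0 0 0; 0 0 0 0 0 0 0; 0 0 0 0 0 0 0",
)

```text
time_s: 9.3
eef_pos: [0.5744, 0.0295, 0.2019]
eef_rot: [-0.0, 0.929, 0.369, -0.0]
wrist_force: [-0.4, 0.2, -2.5]
opening: 0.54
```

```bash
python3 snap.py q1 wrist 160 240 440 440 2; python3 snap.py q1s side 260 110 440 290 4; python3 snap.py q1c scene 280 180 440 340 4
```

```text
9.35 [0.5744 0.0295 0.2019] [ 7.269e-01  6.867e-01 -1.000e-04] [ 0.17 -0.42 -1.64] [-0.008 -0.033 -0.021] 0.539891766505221 [-0.155  0.292  1.692  0.     1.158 -0.912]
9.4 [0.5745 0.0295 0.2019] [ 7.265e-01  6.871e-01 -1.000e-04] [-0.64  0.56 -1.38] [ 0.016 -0.009 -0.004] 0.5404058031253028 [-0.155  0.292  1.692  0.     1.158 -0.913]
9.45 [0.5745 0.0295 0.2019] [ 7.263e-01  6.874e-01 -1.000e-04] [-0.04 -0.45 -1.42] [-0.002  0.014 -0.039] 0.5435673407729646 [-0.155  0.292  1.692 -0.     1.158 -0.913]
```

View pics/q1.png

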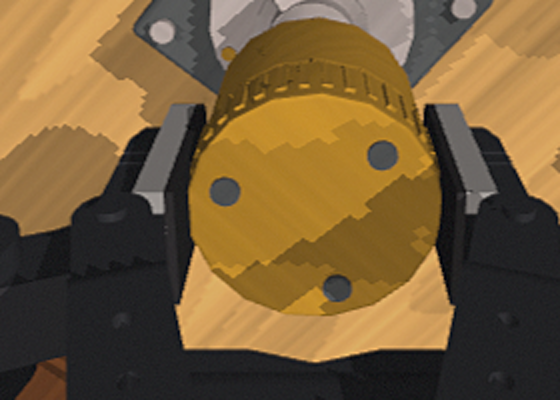

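View pics/q1s.png

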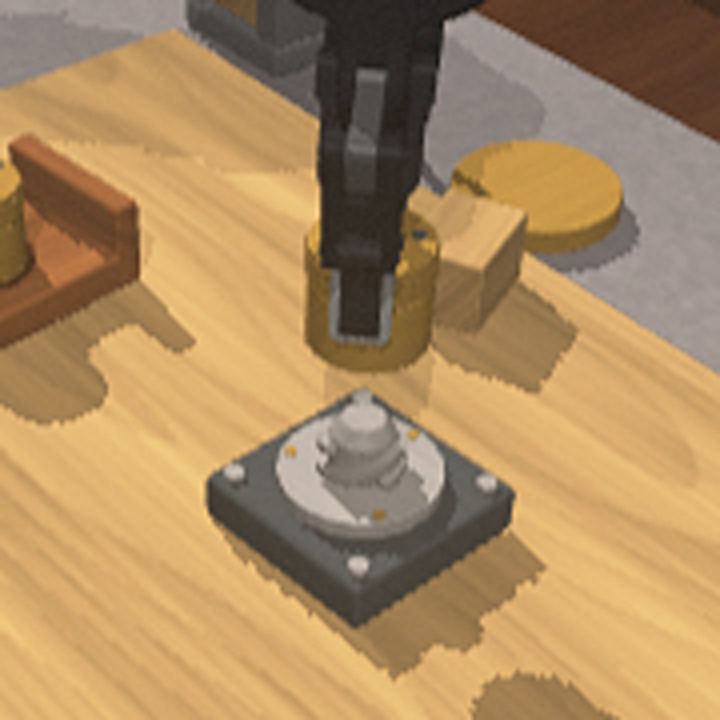

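View pics/q1c.png

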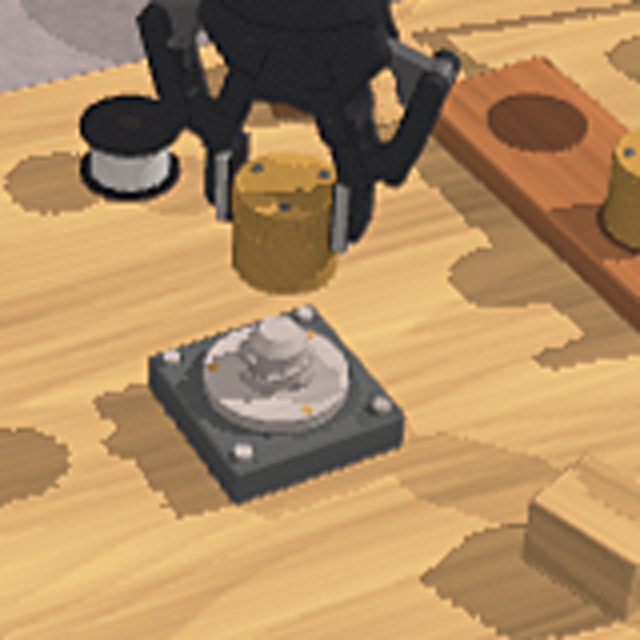

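```bash
cat > capin.py <<'E'
import sys,pickle
from h import *
def run(n,pts,ztop_rel=-.0434):
    P=lambda x,y:(160+(x+.5)/2-.5,240+(y+.5)/2-.5)
    c,o=pickle.load(open(n+".pkl","rb"));w=cam(c)
    Q=R.from_quat(np.r_[o["eef_rot"][1:],o["eef_rot"][0]]).as_matrix()
    s=np.array([plane(w,P(*p),o["eef_pos"][2]+ztop_rel)[:2] for p in pts]);cen=s.mean(0);v=s-cen
    print(n,cen.round(4),np.linalg.norm(v,axis=1).round(4),np.degrees(np.arctan2(v[:,1],v[:,0])).round(1),"tool(mm)",(Q.T@np.r_[cen-o["eef_pos"][:2],0]*1000).round(2)[:2])
E
python3 - <<'E'
from capin import run
run("p4",[(382,156),(337,288),(225,192)])
run("q1",[(382,156),(337,288),(225,192)])
E
```

```text
p4 [0.4366 0.2522] [0.0169 0.0169 0.0169] [   4.5 -115.4  124.6] tool(mm) [-0.98 -0.27]
q1 [0.5751 0.0304] [0.0169 0.0168 0.0169] [  87.8  -32.  -152. ] tool(mm) [ 1.13 -0.24]
```

```bash
python3 - <<'E'
from h import *
import pickle
for n in ["g1","g2","p1","p2","p3","p4","q1"]:
    c,o=pickle.load(open(n+".pkl","rb"));w=cam(c)
    Q=R.from_quat(np.r_[o["eef_rot"][1:],o["eef_rot"][0]]).as_matrix()
    Rm=R.from_rotvec(w["rvec"]).as_matrix(); C=-Rm.T@w["tvec"]
    print(n,(Q.T@(C-o["eef_pos"])*1000).round(2),(R.from_matrix(Q.T@Rm.T).as_rotvec(degrees=True)).round(2))
E
```

```text
g1 [-1.000e-02 -7.669e+01 -7.128e+01] [-1.708e+01 -1.000e-02 -4.000e-02]
g2 [ -1.52 -75.11 -71.29] [-17.1   -0.    -0.03]
p1 [ -1.01 -76.18 -71.31] [-1.709e+01 -1.000e-02 -1.000e-02]
p2 [ -1.1  -75.98 -70.78] [-1.714e+01 -5.000e-02 -1.000e-02]
p3 [ -0.93 -76.3  -71.53] [-1.707e+01  0.000e+00 -1.000e-02]
p4 [ -0.99 -76.18 -71.29] [-1.709e+01 -1.000e-02 -1.000e-02]
q1 [  1.16 -76.11 -71.32] [-1.706e+01 -1.000e-02  2.000e-02]
```

```bash
cat >> h.py <<'E'
def wcam(c,o,c0=(0,-.075,-.0713)):
    Q=R.from_quat(np.r_[o["eef_rot"][1:],o["eef_rot"][0]]).as_matrix()
    Rc=Q@R.from_rotvec([-17.08,0,0],degrees=True).as_matrix(); C=o["eef_pos"]+Q@np.array(c0)
    k=cam(c); k["rvec"]=R.from_matrix(Rc.T).as_rotvec(); k["tvec"]=-Rc.T@C; return k,Q
E
python3 - <<'E'
from h import *
import pickle
P=lambda x0,y0,s:(lambda p:(x0+(p[0]+.5)/s-.5,y0+(p[1]+.5)/s-.5))
D={"g1":dict(nose=(344.5,416),fl=(344.5,382),s=[(274,283),(472,382),(289,497)]),"g2":dict(nose=(359,414),fl=(357.5,380.5),s=[(362,259),(464,451),(247,444)])}
for zb in (.016,.018,.02):
  for n in D:
    c,o=pickle.load(open(n+".pkl","rb"));w,Q=wcam(c,o)
    d=D[n];f=P(230,120,4); s=np.array([plane(w,f(p),zb+.0305)[:2] for p in d["s"]])
    print(zb,n,"nose",plane(w,f(d["nose"]),zb+.056)[:2].round(4),"studs",s.mean(0).round(4))
  for n,f,pts in [("p1",P(200,120,3),[(394,277),(366,375),(291,304)]),("p3",P(160,240,2),[(388,165),(342,300),(228,202)]),("p4",P(160,240,2),[(382,156),(337,288),(225,192)])]:
    c,o=pickle.load(open(n+".pkl","rb"));w,Q=wcam(c,o)
    s=np.array([plane(w,f(p),zb+.064)[:2] for p in pts]).mean(0)
    print(zb,n,s.round(4),"tool mm",(Q.T@np.r_[s-o["eef_pos"][:2],0]*1000).round(2)[:2])
E
```

```text
0.016 g1 nose [0.575  0.0267] studs [0.575  0.0267]
0.016 g2 nose [0.574  0.0274] studs [0.5742 0.0275]
0.016 p1 [0.4366 0.249 ] tool mm [-0.47  2.74]
0.016 p3 [0.4355 0.248 ] tool mm [0.92 3.85]
0.016 p4 [0.4349 0.2487] tool mm [0.03 3.53]
0.018 g1 nose [0.575  0.0272] studs [0.575  0.0272]
0.018 g2 nose [0.5745 0.0274] studs [0.5746 0.0276]
0.018 p1 [0.4369 0.2494] tool mm [-0.46  2.22]
0.018 p3 [0.4364 0.249 ] tool mm [0.91 2.49]
0.018 p4 [0.4358 0.2497] tool mm [0.03 2.21]
0.02 g1 nose [0.575  0.0277] studs [0.575  0.0277]
0.02 g2 nose [0.575  0.0275] studs [0.5751 0.0276]
0.02 p1 [0.4372 0.2498] tool mm [-0.46  1.69]
0.02 p3 [0.4373 0.2501] tool mm [0.89 1.13]
0.02 p4 [0.4366 0.2507] tool mm [0.03 0.88]
```

```bash
cat > ov.py <<'E'
from h import *
import pickle
def circ(x,y,z,r,n=60):
    a=np.linspace(0,2*np.pi,n);return np.c_[x+r*np.cos(a),y+r*np.sin(a),np.full(n,z)]
def overlay(n,box,s,items,sh,fn):
    c,o=pickle.load(open(n+".pkl","rb"));w=cam(c)
    x0,y0,x1,y1=box; im=cv2.resize(c["color"][y0:y1,x0:x1],None,fx=s,fy=s,interpolation=cv2.INTER_CUBIC)
    for pts,col in items:
        p=proj(w,pts)+np.array(sh); p=((p-[x0,y0]+.5)*s-.5)
        cv2.polylines(im,[np.round(p*8).astype(int)],True,col,1,cv2.LINE_AA,3)
    cv2.imwrite(fn,im)
E
python3 - <<'E'
from ov import *
c,o=pickle.load(open("q1s.pkl","rb"));Q=R.from_quat(np.r_[o["eef_rot"][1:],o["eef_rot"][0]]).as_matrix()
T=(.5749,.0276);zb=.0193
cc=o["eef_pos"]+Q@np.array([0,.0013,0])
zt=o["eef_pos"][2]-.1274+zb+.064
print(cc,zt)
it=[(circ(*T,zb+.03,.034),(0,0,255)),(circ(*T,zb+.056,.009),(0,0,255)),(circ(cc[0],cc[1],zt,.024),(0,255,0)),(circ(cc[0],cc[1],zt-.044,.024),(0,255,0))]
overlay("q1s",(300,150,400,250),7,it,(0,0),"pics/ovs.png")
overlay("q1c",(310,205,390,295),6,it,(0,0),"pics/ovc.png")
E
```

```text
[0.5753493  0.02851312 0.20191934] 0.15781945179037904
```

View pics/ovs.png

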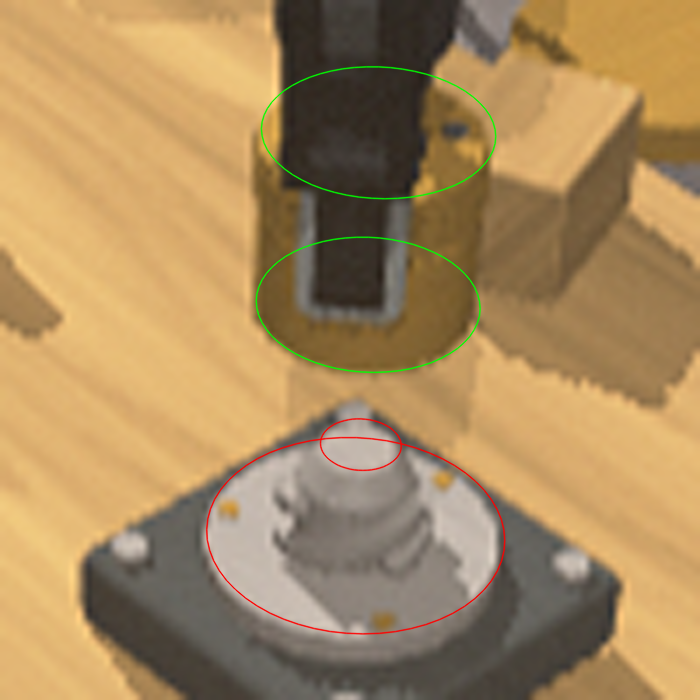

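View pics/ovc.png

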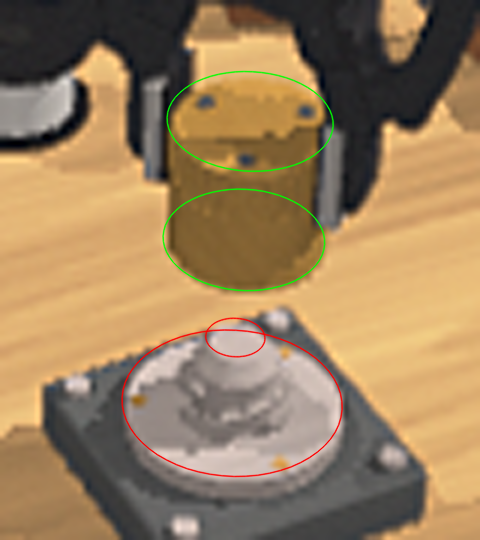

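Call:
move_arm(
  rows="-0.1 0.07 1 0 0 0 0; 0 0 1.5 0 0 0 0; 0 0 1 0 0 0 0; 0 0 0.8 0 0 0 0; 0 0 0.5 0 0 0 0; 0 0 0.2 0 0 0 0; 0 0 0 0 0 0 0; 0 0 0 0 0 0 0; 0 0 0 0 0 0 0",
)

```text
time_s: 10.35
eef_pos: [0.5746, 0.0282, 0.1525]
eef_rot: [0.0, 0.929, 0.371, 0.0]
wrist_force: [0.4, 0.2, -2.2]
opening: 0.544
```

```bash
python3 snap.py q2s side 300 150 400 250 6; python3 snap.py q2c scene 310 205 390 295 6
```

```text
10.4 [0.5746 0.0282 0.1524] [7.254e-01 6.883e-01 6.000e-04] [-0.35 -0.1  -2.01] [ 0.036 -0.003  0.015] 0.5432954297913204 [-0.157  0.361  1.717 -0.     1.063 -0.916]
10.45 [0.5745 0.0282 0.1523] [7.254e-01 6.884e-01 5.000e-04] [-0.07 -0.77 -0.97] [-0.005 -0.02   0.032] 0.5443771578820266 [-0.157  0.361  1.717 -0.     1.062 -0.916]
```

View pics/q2s.png

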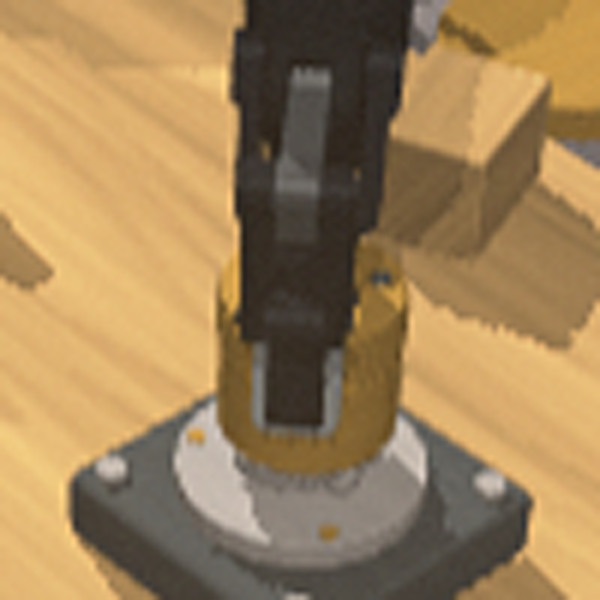

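View pics/q2c.png

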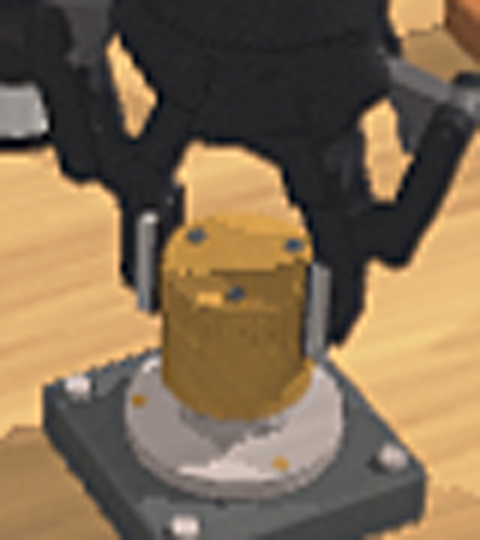

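Call:
move_arm(
  rows="0 0 0.15 0 0 0 0; 0 0 0.15 0 0 0 0; 0 0 0.15 0 0 0 0; 0 0 0.1 0 0 0 0; 0 0 0 0 0 0 0; 0 0 0 0 0 0 0; 0 0 0 0 0 0 0",
)

```text
time_s: 11.15
eef_pos: [0.5743, 0.0283, 0.1464]
eef_rot: [-0.0, 0.929, 0.371, 0.0]
wrist_force: [-0.3, 0.0, -1.7]
opening: 0.544
```

```bash
python3 - <<'E'
from bench import ctrl
o=ctrl.get_obs();print(o["wrist_force"].round(2),o["torque"].round(3),o["eef_pos"].round(4))
from h import *
import pickle
for n in("q2s","q2c"):
    c,_=pickle.load(open(n+".pkl","rb")); print(n,R.from_rotvec(c["rvec"]).as_matrix()[0].round(2))
E
```

```text
[-0.32  0.03 -1.74] [-0.002  0.012 -0.022] [0.5743 0.0283 0.1464]
q2s [ 0.78 -0.62  0.01]
q2c [0.4  0.91 0.02]
```

Call:
move_arm(
  rows="0 0 0.1 0 0 0 0; 0 0 0 0 0 0 0; 0 0 0 0 0 0 0; 0 0 0.05 0 0 0 0; 0 0 0 0 0 0 0; 0 0 0 0 0 0 0",
)

```text
time_s: 11.75
eef_pos: [0.5742, 0.0283, 0.1449]
eef_rot: [-0.0, 0.929, 0.371, -0.0]
wrist_force: [0.4, -0.1, -2.1]
opening: 0.542
```

Call:
move_arm(
  rows="0 0 0 0 0 4 0; 0 0 0 0 0 4 0; 0 0 0.04 0 0 4 0; 0 0 0.04 0 0 4 0; 0 0 0.04 0 0 4 0; 0 0 0.04 0 0 4 0; 0 0 0 0 0 0 0; 0 0 0 0 0 0 0; 0 0 0 0 0 0 0",
)

```text
time_s: 12.65
eef_pos: [0.5743, 0.0282, 0.1433]
eef_rot: [0.0, 0.985, 0.17, 0.0]
wrist_force: [-0.1, 0.1, -2.5]
opening: 0.541
```

```bash
cat > ob.py <<'E'
from bench import ctrl
import numpy as np
o=ctrl.get_obs();w,x,y,z=o["eef_rot"]
print(o["time_s"],"F",o["wrist_force"].round(2),"M",o["torque"].round(3),"p",(o["eef_pos"]*1000).round(2),"yaw",np.degrees(2*np.arctan2(y,x)).round(2),o["opening"])
E
python3 ob.py
```

```text
12.65 F [-0.11  0.11 -2.52] M [-0.011  0.017 -0.02 ] p [574.28  28.24 143.32] yaw 19.58 0.5412294015465173
```

Call:
move_arm(
  rows="0 0 0.04 0 0 4 0; 0 0 0.04 0 0 4 0; 0 0 0.04 0 0 4 0; 0 0 0 0 0 0 0; 0 0 0 0 0 0 0",
)

```text
time_s: 13.15
eef_pos: [0.5743, 0.0282, 0.1421]
eef_rot: [0.0, 0.998, 0.067, -0.0]
wrist_force: [-0.9, -0.0, -1.6]
opening: 0.545
```

```bash
python3 ob.py
```

```text
13.15 F [-0.85 -0.04 -1.56] M [ 0.01   0.016 -0.009] p [574.26  28.25 142.11] yaw 7.64 0.5446739650209532
```

Call:
move_arm(
  rows="0 0 0.04 0 0 4 0; 0 0 0.02 0 0 2 0; 0 0 0 0 0 0 0; 0 0 0 0 0 0 0",
)

```text
time_s: 13.55
eef_pos: [0.5743, 0.0283, 0.1415]
eef_rot: [-0.0, 1.0, 0.014, 0.0]
wrist_force: [0.4, 0.0, -1.1]
opening: 0.542
```

```bash
python3 ob.py
```

```text
13.55 F [ 0.39  0.02 -1.15] M [-0.026 -0.001 -0.017] p [574.29  28.25 141.54] yaw 1.62 0.5417720497375709
```

Call:
move_arm(
  rows="0 0 0.03 0 0 3 0; 0 0 0.03 0 0 3 0; 0 0 0 0 0 0 0; 0 0 0 0 0 0 0",
)

```text
time_s: 13.95
eef_pos: [0.5743, 0.0283, 0.1409]
eef_rot: [0.0, 0.999, -0.038, 0.0]
wrist_force: [0.1, -0.2, -1.4]
opening: 0.544
```

```bash
python3 ob.py
```

```text
13.95 F [ 0.13 -0.25 -1.43] M [0.008 0.019 0.013] p [574.27  28.27 140.93] yaw -4.37 0.5441170445883398
```

Call:
move_arm(
  rows="0 0 0.03 0 0 3 0; 0 0 0.03 0 0 3 0; 0 0 0 0 0 0 0; 0 0 0 0 0 0 0",
)

```text
time_s: 14.35
eef_pos: [0.5743, 0.0283, 0.1403]
eef_rot: [-0.0, 0.996, -0.09, 0.0]
wrist_force: [-0.4, -0.3, -1.3]
opening: 0.542
```

```bash
python3 ob.py
```

```text
14.35 F [-0.42 -0.31 -1.3 ] M [-0.056 -0.015  0.027] p [574.27  28.26 140.32] yaw -10.37 0.5419472387511782
```

Call:
move_arm(
  rows="0 0 0.03 0 0 3 0; 0 0 0.03 0 0 3 0; 0 0 0 0 0 0 0; 0 0 0 0 0 0 0",
)

```text
time_s: 14.75
eef_pos: [0.5743, 0.0283, 0.1397]
eef_rot: [0.0, 0.99, -0.142, 0.0]
wrist_force: [-0.1, -0.6, -1.5]
opening: 0.546
```

```bash
python3 ob.py
```

```text
14.75 F [-0.13 -0.57 -1.54] M [ 0.033 -0.009 -0.039] p [574.28  28.26 139.72] yaw -16.36 0.545775737595917
```

Call:
move_arm(
  rows="0 0 0.03 0 0 3 0; 0 0 0.03 0 0 3 0; 0 0 0 0 0 0 0; 0 0 0 0 0 0 0",
)

```text
time_s: 15.15
eef_pos: [0.5743, 0.0282, 0.1392]
eef_rot: [0.0, 0.981, -0.194, 0.0]
wrist_force: [0.1, -0.2, -1.6]
opening: 0.54
```

```bash
python3 ob.py; python3 snap.py r1s side 300 150 400 250 6
```

```text
15.15 F [ 0.14 -0.23 -1.63] M [-0.033 -0.046 -0.011] p [574.33  28.24 139.16] yaw -22.36 0.5399791014520127
15.2 [0.5743 0.0282 0.1392] [ 9.247e-01 -3.808e-01  2.000e-04] [ 0.81 -0.65 -1.1 ] [ 0.021 -0.019 -0.033] 0.5442884505754594 [-0.157  0.381  1.722 -0.     1.038  0.233]
```

View pics/r1s.png

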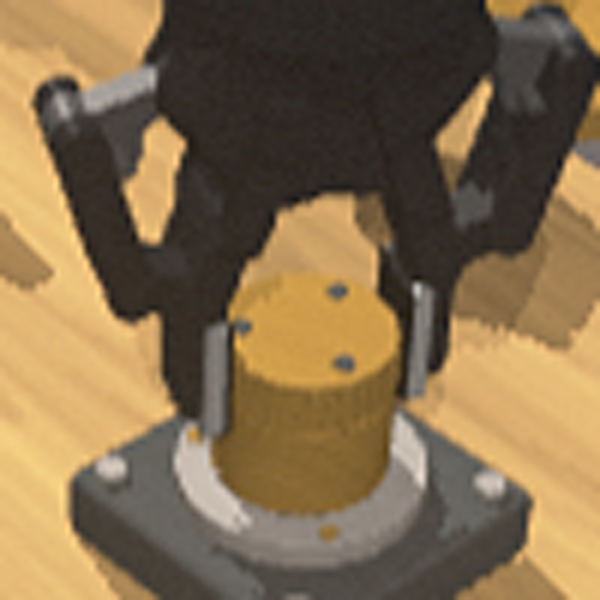

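Call:
move_arm(
  rows="0 0 0.03 0 0 3 0; 0 0 0.03 0 0 3 0; 0 0 0.03 0 0 3 0; 0 0 0 0 0 0 0; 0 0 0 0 0 0 0",
)

```text
time_s: 15.7
eef_pos: [0.5743, 0.0282, 0.1382]
eef_rot: [0.0, 0.963, -0.27, 0.0]
wrist_force: [0.4, -0.6, -1.7]
opening: 0.54
```

```bash
python3 ob.py
```

```text
15.7 F [ 0.36 -0.59 -1.73] M [ 0.039 -0.149 -0.015] p [574.33  28.24 138.25] yaw -31.38 0.5400052326554433
```

Call:
move_arm(
  rows="0 0 0.03 0 0 3 0; 0 0 0.03 0 0 3 0; 0 0 0 0 0 0 0; 0 0 0 0 0 0 0",
)

```text
time_s: 16.1
eef_pos: [0.5744, 0.0282, 0.1377]
eef_rot: [-0.0, 0.947, -0.32, 0.0]
wrist_force: [0.5, 0.4, -2.2]
opening: 0.542
```

```bash
python3 ob.py
```

```text
16.1 F [ 0.48  0.42 -2.16] M [ 0.002 -0.193  0.008] p [574.39  28.24 137.68] yaw -37.37 0.5416533768660161
```

Call:
move_arm(
  rows="0 0 0.03 0 0 2 0; 0 0 0.02 0 0 2 0; 0 0 0 0 0 0 0; 0 0 0 0 0 0 0; 0 0 0 0 0 0 0",
)

```text
time_s: 16.6
eef_pos: [0.5745, 0.0282, 0.1374]
eef_rot: [-0.0, 0.935, -0.354, 0.0]
wrist_force: [1.1, 0.4, 1.1]
opening: 0.545
```

```bash
python3 ob.py
```

```text
16.6 F [1.1  0.37 1.12] M [ 0.102 -0.     0.003] p [574.5   28.2  137.44] yaw -41.43 0.5454519453197039
```

Call:
move_arm(
  rows="0 0 0.05 0 0 1 0; 0 0 0 0 0 0 0; 0 0 0 0 0 0 0; 0 0 0 0 0 0 0",
)

```text
time_s: 17.0
eef_pos: [0.5746, 0.0282, 0.1374]
eef_rot: [-0.0, 0.932, -0.362, 0.0]
wrist_force: [-1.2, 0.8, 6.6]
opening: 0.546
```

```bash
python3 ob.py;  python3 snap.py r2s side 300 150 400 250 6; python3 snap.py r2c scene 310 205 390 295 6;  python3 snap.py r2w wrist 160 200 440 440 2
```

```text
17.0 F [-1.19  0.83  6.63] M [ 0.069  0.249 -0.049] p [574.61  28.19 137.39] yaw -42.49 0.5457578727677093
17.05 [0.5746 0.0282 0.1374] [ 7.373e-01 -6.756e-01  7.000e-04] [-0.64 -0.21  5.71] [ 0.094  0.218 -0.071] 0.5418153981328786 [-0.157  0.384  1.723 -0.     1.034  0.585]
17.1 [0.5746 0.0282 0.1374] [ 0.7373 -0.6755  0.0008] [-1.75 -0.19  6.5 ] [ 0.093  0.263 -0.12 ] 0.5442590801985243 [-0.157  0.384  1.723 -0.     1.034  0.584]
17.15 [0.5746 0.0282 0.1374] [ 7.373e-01 -6.755e-01  7.000e-04] [-0.7  -0.09  5.62] [ 0.097  0.19  -0.077] 0.5401988651849403 [-0.157  0.384  1.723  0.     1.034  0.584]
```

View pics/r2s.png

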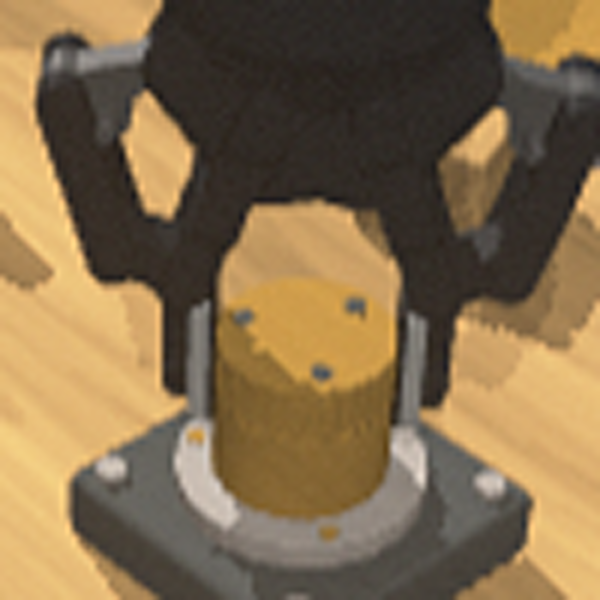

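View pics/r2c.png

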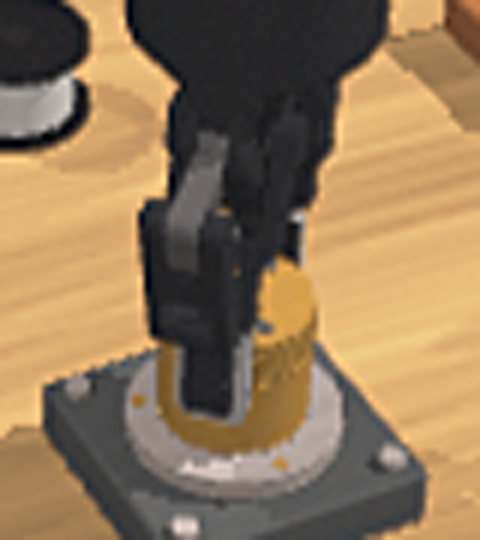

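View pics/r2w.png

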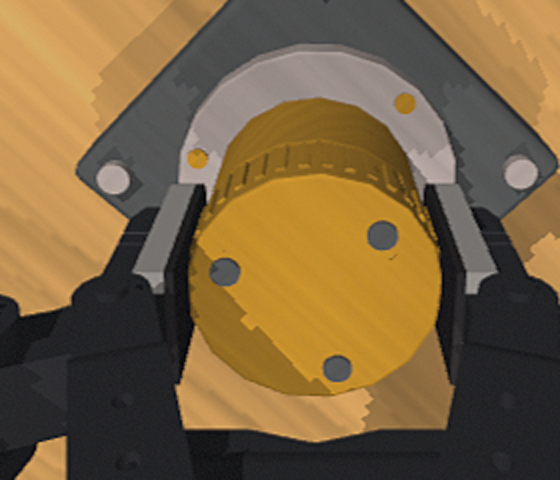

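Call:
move_arm(
  rows="0 0 -0.05 0 0 -1 0; 0 0 -0.05 0 0 -5 0; 0 0 -0.05 0 0 -5 0; 0 0 -0.05 0 0 -5 0; 0 0 -0.05 0 0 -5 0; 0 0 -0.05 0 0 -5 0; 0 0 -0.05 0 0 -5 0; 0 0 -0.05 0 0 -5 0; 0 0 -0.05 0 0 -5 0; 0 0 0 0 0 0 0; 0 0 0 0 0 0 0",
)

```text
time_s: 18.25
eef_pos: [0.5739, 0.0283, 0.1406]
eef_rot: [-0.0, 1.0, -0.014, -0.0]
wrist_force: [0.6, 0.1, -2.1]
opening: 0.543
```

```bash
python3 ob.py
```

```text
18.25 F [ 0.63  0.15 -2.09] M [ 0.071 -0.091  0.042] p [573.94  28.34 140.64] yaw -1.61 0.5426462652678753
```

Call:
move_arm(
  rows="0 0 -0.05 0 0 -5 0; 0 0 -0.05 0 0 -5 0; 0 0 -0.05 0 0 -5 0; 0 0 -0.05 0 0 -5 0; 0 0 -0.05 0 0 -5 0; 0 0 -0.05 0 0 -5 0; 0 0 -0.05 0 0 -5 0; 0 0 -0.05 0 0 -5 0; 0 0 -0.05 0 0 -5 0; 0 0 -0.05 0 0 -5 0; 0 0 0 0 0 0 0; 0 0 0 0 0 0 0",
)

```text
time_s: 19.45
eef_pos: [0.574, 0.0282, 0.1459]
eef_rot: [-0.0, 0.912, 0.409, -0.0]
wrist_force: [-1.1, 0.4, -1.6]
opening: 0.545
```

```bash
python3 ob.py; python3 - <<'E'
from h import *
import pickle
C=pickle.load(open("c0.pkl","rb"))
crop(C["side"]["color"],330,350,480,480,5,"pics/dish_s.png")
crop(C["scene"]["color"],140,230,240,310,7,"pics/dish_c.png")
E
```

```text
19.45 F [-1.1   0.42 -1.61] M [0.025 0.011 0.017] p [574.04  28.25 145.87] yaw 48.32 0.5448165724060724
```

View pics/dish_s.png

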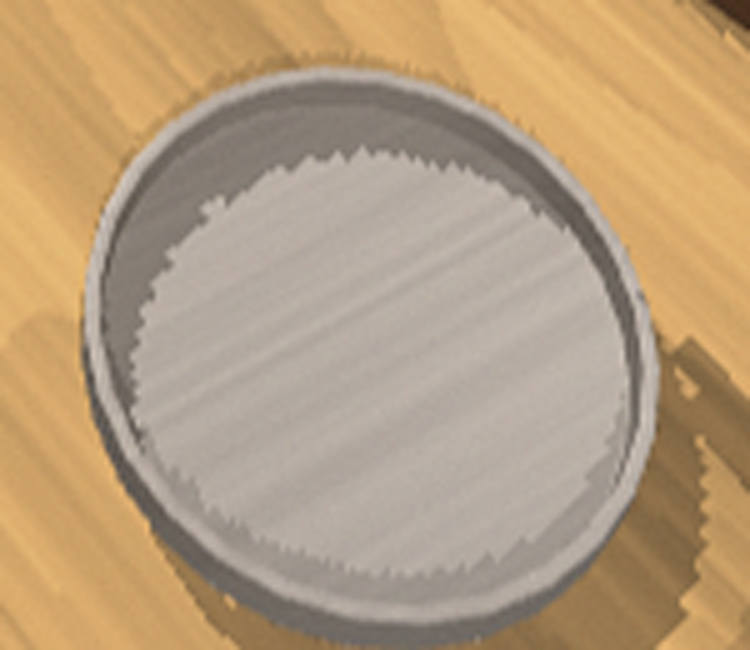

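View pics/dish_c.png

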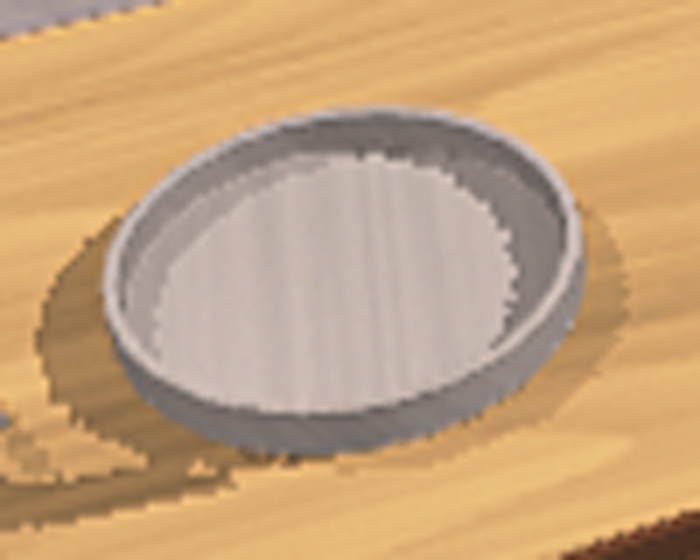

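Call:
move_arm(
  rows="0 0 -0.3 0 0 0 0; 0 0 -0.5 0 0 0 0; 0 0 -1.5 0 0 0 0; 0 0 -3.5 0 0 0 0; 0 0 0 0 0 0 0",
)

```text
time_s: 19.95
eef_pos: [0.5773, 0.0279, 0.2103]
eef_rot: [0.003, 0.912, 0.411, 0.004]
wrist_force: [1.8, 0.8, -0.7]
opening: 0.546
```

```bash
python3 ob.py; python3 - <<'E'
from h import *
import pickle
C=pickle.load(open("c0.pkl","rb"));s=cam(C["scene"]);d=cam(C["side"])
print(tri([(s,(189,267.1)),(d,(404.2,419))]))
for z in (.03,.035,.04): print(z,plane(s,(189,267.1),z),plane(d,(404.2,419),z))
# radius check
for z in (.03,.035): print(z,[plane(d,(330+x/5,350+y/5),z).round(4)[:2] for x,y in [(95,290),(650,400)]])
E
```

```text
19.95 F [ 1.84  0.81 -0.65] M [ 0.001 -0.038  0.003] p [577.33  27.89 210.28] yaw 48.48 0.5460685342258097
(array([ 0.42389581, -0.23914445,  0.02693305]), [np.float64(2.003537457711206), np.float64(2.0035374577111975)])
0.03 [ 0.42688002 -0.23754932  0.03      ] [ 0.42249687 -0.24196762  0.03      ]
0.035 [ 0.43278985 -0.23822668  0.035     ] [ 0.42029864 -0.24321331  0.035     ]
0.04 [ 0.43869968 -0.23890404  0.04      ] [ 0.4181004  -0.24445901  0.04      ]
0.03 [array([ 0.3823, -0.1941]), array([ 0.4618, -0.2885])]
0.035 [array([ 0.3805, -0.1959]), array([ 0.4592, -0.2893])]
```

Call:
move_arm(
  rows="-3 0.66 0 0 0 0 0; -3 0.66 0 0 0 0 0; -3 0.66 0 0 0 0 0; -3 0.66 0 0 0 0 0; -3 0.66 0 0 0 0 0; -3 0.66 0 0 0 0 0; -3 0.66 0 0 0 0 0; -3 0.66 0 0 0 0 0; -3 0.66 0 0 0 0 0; -3 0.65 0 0 0 0 0; 0 0 0 0 0 0 0; 0 0 0 0 0 0 0; 0 0 0 0 0 0 0; 0 0 0 0 0 0 0",
)

```text
time_s: 21.35
eef_pos: [0.4252, -0.2392, 0.2042]
eef_rot: [-0.0, 0.912, 0.411, 0.0]
wrist_force: [0.9, 1.4, -1.9]
opening: 0.541
```

```bash
python3 ob.py; python3 snap.py d1w wrist 0 0 640 480 1; python3 snap.py d1s side 300 240 520 480 3;python3 snap.py d1c scene 120 180 270 330 4
```

```text
21.35 F [ 0.95  1.37 -1.94] M [-0.03  -0.035  0.024] p [ 425.2  -239.25  204.17] yaw 48.57 0.5414794681098399
21.4 [ 0.4252 -0.2393  0.2041] [6.616e-01 7.498e-01 2.000e-04] [-0.34 -0.47 -0.97] [ 0.034 -0.011 -0.025] 0.5412240257525323 [-0.756  0.105  1.911  0.     1.126 -1.604]
21.45 [ 0.4252 -0.2393  0.2041] [6.616e-01 7.499e-01 1.000e-04] [-0.41 -0.6  -1.82] [-0.001  0.035 -0.006] 0.5411208800477311 [-0.757  0.105  1.911  0.     1.126 -1.604]
21.5 [ 0.4251 -0.2394  0.2041] [0.6617 0.7498 0.    ] [-0.3   0.13 -2.  ] [0.01  0.039 0.044] 0.5413338792166191 [-0.757  0.105  1.911  0.     1.126 -1.605]
```

View pics/d1w.png

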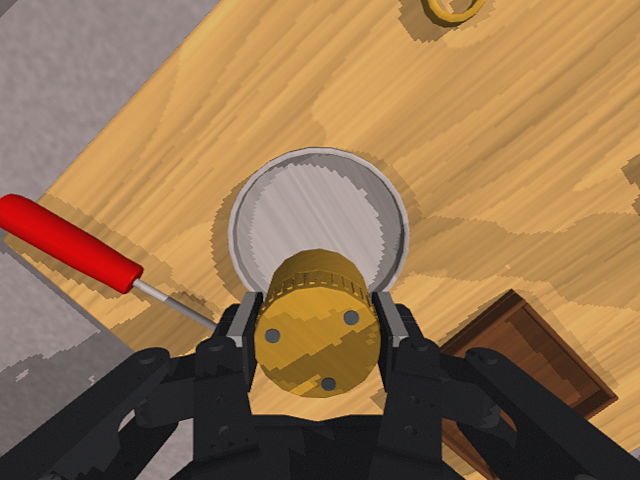

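View pics/d1s.png

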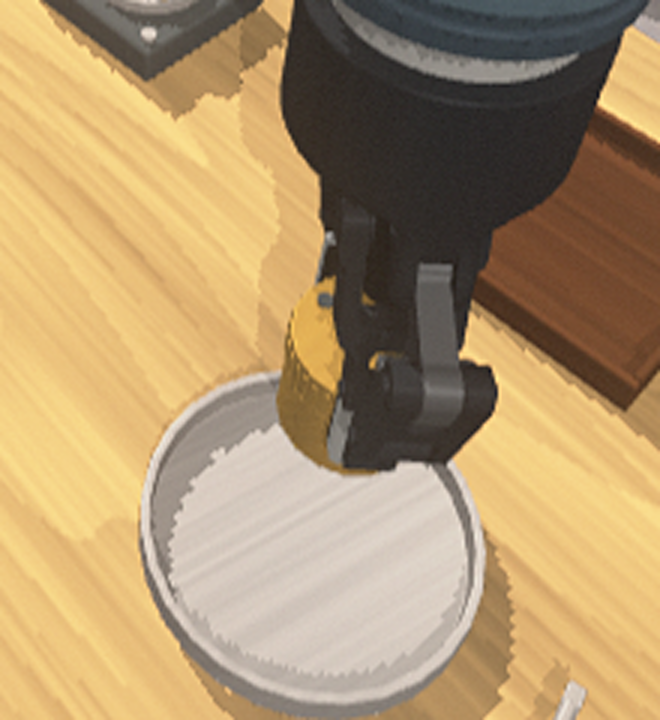

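View pics/d1c.png

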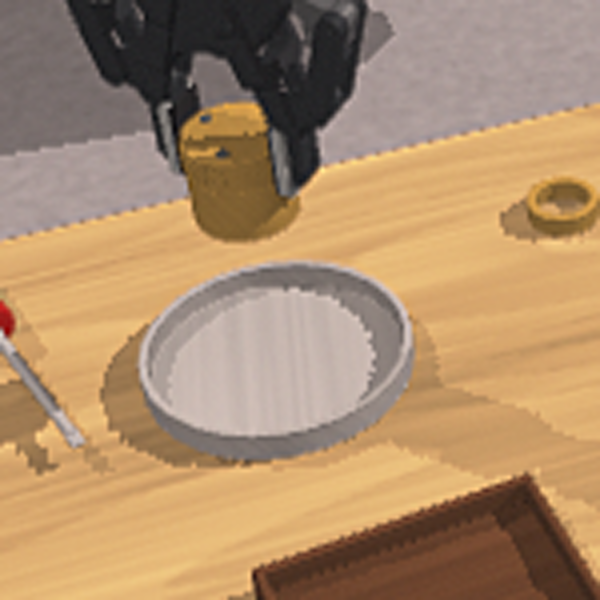

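```bash
python3 - <<'E'
from ov import *
c,o=pickle.load(open("d1w.pkl","rb"));w,Q=wcam(c,o)
from scipy.optimize import least_squares
def f(p):
    q=proj(w,circ(p[0],p[1],.034,p[2],240)); return [q[:,0].min()-229,q[:,0].max()-410,q[:,1].min()-148]
r=least_squares(f,[.425,-.24,.062],x_scale=.01);print(r.x,r.fun, Q.T@np.r_[r.x[:2]-o["eef_pos"][:2],0]*100)
E
```

```text
[ 0.42602978 -0.23762488  0.06346374] [5.68434189e-14 5.68434189e-14 0.00000000e+00] [ 1.76932068e-01 -4.74684376e-02  2.78237380e-05]
```

Call:
move_arm(
  rows="0.15 0 2 0 0 0 0; 0 0 3 0 0 0 0; 0 0 2 0 0 0 0; 0 0 1 0 0 0 0; 0 0 0.4 0 0 0 0; 0 0 0 0 0 0 0; 0 0 0 0 0 0 0; 0 0 0 0 0 0 0; 0 0 0 0 0 0 0",
)

```text
time_s: 22.4
eef_pos: [0.4262, -0.2393, 0.1209]
eef_rot: [0.001, 0.912, 0.411, 0.0]
wrist_force: [0.0, -1.1, -1.6]
opening: 0.542
```

```bash
python3 ob.py; python3 snap.py d2s side 300 240 520 480 3
```

```text
22.4 F [ 0.02 -1.13 -1.56] M [ 0.012 -0.009  0.045] p [ 426.21 -239.33  120.9 ] yaw 48.5 0.5424424707446005
22.45 [ 0.4261 -0.2393  0.1207] [ 6.626e-01  7.490e-01 -1.000e-04] [ 0.45  0.58 -1.47] [0.019 0.022 0.048] 0.5449930688246512 [-0.755  0.248  1.95  -0.     0.942 -1.602]
```

View pics/d2s.png

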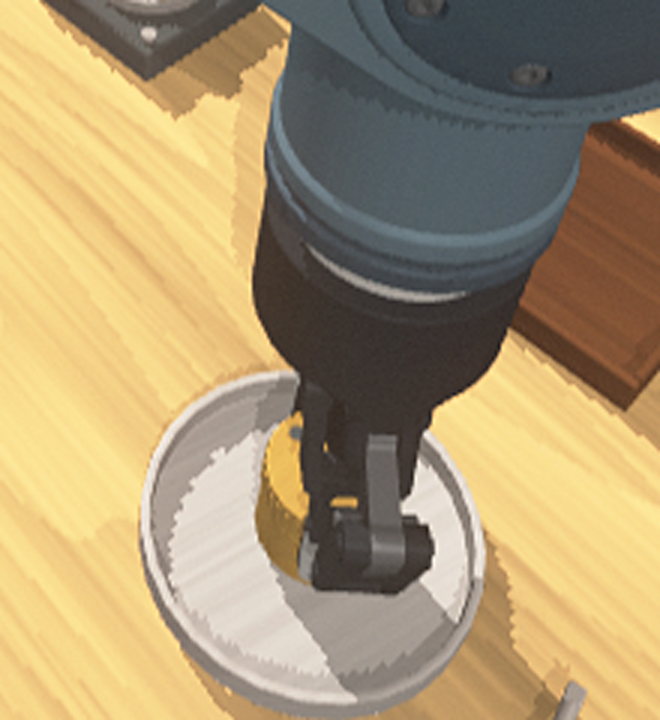

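Call:
move_arm(
  rows="0 0 0.2 0 0 0 0; 0 0 0.2 0 0 0 0; 0 0 0.2 0 0 0 0; 0 0 0.1 0 0 0 0; 0 0 0 0 0 0 0; 0 0 0 0 0 0 0; 0 0 0 0 0 0 0",
)

```text
time_s: 23.15
eef_pos: [0.4259, -0.239, 0.1131]
eef_rot: [0.0, 0.912, 0.411, 0.0]
wrist_force: [0.1, 0.5, -1.9]
opening: 0.542
```

```bash
python3 ob.py
```

```text
23.15 F [ 0.1   0.49 -1.94] M [ 0.047  0.04  -0.023] p [ 425.86 -239.01  113.14] yaw 48.5 0.54171158097746
```

Call:
move_arm(
  rows="0 0 0.05 0 0 0 0; 0 0 0.05 0 0 0 0; 0 0 0 0 0 0 0; 0 0 0 0 0 0 0; 0 0 0 0 0 0 0",
)

```text
time_s: 23.65
eef_pos: [0.4258, -0.239, 0.1121]
eef_rot: [0.0, 0.912, 0.411, -0.0]
wrist_force: [0.1, 0.5, -1.3]
opening: 0.541
```

```bash
python3 ob.py
```

```text
23.65 F [ 0.07  0.51 -1.32] M [ 0.038 -0.023 -0.029] p [ 425.81 -239.    112.1 ] yaw 48.5 0.5406358019908685
```

Call:
move_arm(
  rows="0 0 0.05 0 0 0 0; 0 0 0.05 0 0 0 0; 0 0 0 0 0 0 0; 0 0 0 0 0 0 0; 0 0 0 0 0 0 0",
)

```text
time_s: 24.15
eef_pos: [0.4259, -0.239, 0.1114]
eef_rot: [0.0, 0.912, 0.411, -0.0]
wrist_force: [-1.9, 1.8, 4.8]
opening: 0.547
```

```bash
python3 ob.py
```

```text
24.15 F [-1.95  1.78  4.79] M [0.229 0.331 0.007] p [ 425.88 -239.01  111.38] yaw 48.5 0.5471916577512449
```

Call:
move_arm(
  rows="0 0 0.05 0 0 0 0; 0 0 0 0 0 0 0; 0 0 0 0 0 0 0; 0 0 0 0 0 0 0",
)

```text
time_s: 24.55
eef_pos: [0.4259, -0.239, 0.1113]
eef_rot: [0.0, 0.912, 0.411, -0.0]
wrist_force: [-3.4, 2.5, 10.1]
opening: 0.545
```

```bash
python3 ob.py
```

```text
24.55 F [-3.41  2.52 10.11] M [ 0.424  0.587 -0.06 ] p [ 425.88 -239.02  111.34] yaw 48.51 0.5445623353232181
```

Call:
move_arm(
  rows="0 0 -0.07 0 0 0 0; 0 0 0 0 0 0 0; 0 0 0 0 0 0 0; 0 0 0 0 0 0 0.6; 0 0 0 0 0 0 0.65; 0 0 0 0 0 0 0.75; 0 0 0 0 0 0 0.85; 0 0 0 0 0 0 0.9; 0 0 0 0 0 0 0.9; 0 0 0 0 0 0 0.9",
)

```text
time_s: 25.55
eef_pos: [0.4258, -0.239, 0.1113]
eef_rot: [-0.0, 0.912, 0.411, -0.0]
wrist_force: [0.2, -0.0, -0.2]
opening: 0.901
```

```bash
python3 ob.py; python3 snap.py e1 wrist 0 0 640 480 1
```

```text
25.55 F [ 0.24 -0.02 -0.23] M [0.015 0.015 0.009] p [ 425.82 -238.98  111.28] yaw 48.5 0.900804899253717
25.6 [ 0.4258 -0.239   0.1113] [ 0.6626  0.749  -0.    ] [-0.65 -0.41  0.12] [-0.038 -0.055  0.019] 0.8981629112583097 [-0.755  0.266  1.953 -0.     0.923 -1.602]
```

View pics/e1.png

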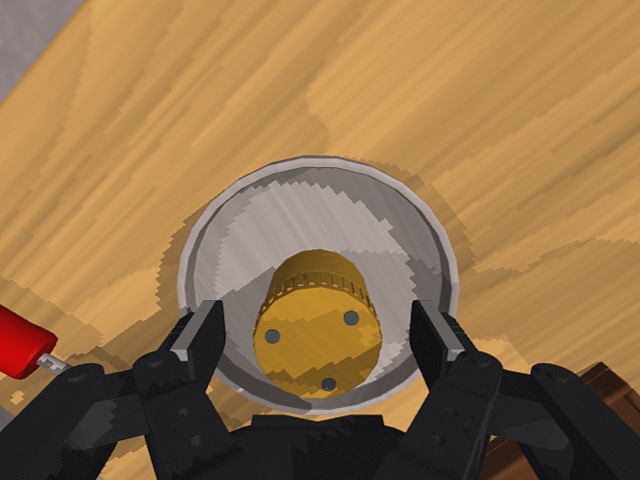

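Cap stands free between the open pads (around 317,343), inside the dish. I retreat straight up.

Call:
move_arm(
  rows="0 0 -0.5 0 0 0 0.9; 0 0 -1.5 0 0 0 0.9; 0 0 -3 0 0 0 0.9; 0 0 -4 0 0 0 0.9; 0 0 -4 0 0 0 1; 0 0 -3 0 0 0 1; 0 0 0 0 0 0 1; 0 0 0 0 0 0 1; 0 0 0 0 0 0 1; 0 0 0 0 0 0 1",
)

```text
time_s: 26.6
eef_pos: [0.4252, -0.2384, 0.2697]
eef_rot: [-0.001, 0.912, 0.411, -0.001]
wrist_force: [0.1, -0.4, -0.4]
opening: 0.997
```

```bash
python3 ob.py; python3 snap.py f1 wrist 0 0 640 480 1;python3 snap.py f1c scene 0 0 640 480 1;python3 snap.py f1s side 0 0 640 480 1
```

```text
26.6 F [ 0.05 -0.36 -0.37] M [-0.028 -0.006 -0.   ] p [ 425.21 -238.42  269.75] yaw 48.5 0.9969991091161675
26.65 [ 0.4253 -0.2385  0.2698] [6.626e-01 7.489e-01 1.000e-04] [-0.1   0.22  0.18] [-0.034  0.007  0.011] 0.9978676453344172 [-0.755  0.019  1.855  0.     1.27  -1.602]
26.7 [ 0.4254 -0.2386  0.2701] [6.626e-01 7.490e-01 1.000e-04] [ 0.55 -0.52  0.27] [0.01  0.03  0.005] 1.0033755677396405 [-0.755  0.019  1.855 -0.     1.27  -1.602]
26.75 [ 0.4255 -0.2387  0.2703] [6.627e-01 7.489e-01 1.000e-04] [0.18 0.09 0.24] [ 0.038  0.019 -0.03 ] 1.0022272683839952 [-0.755  0.019  1.854 -0.     1.27  -1.602]
```

View pics/f1.png

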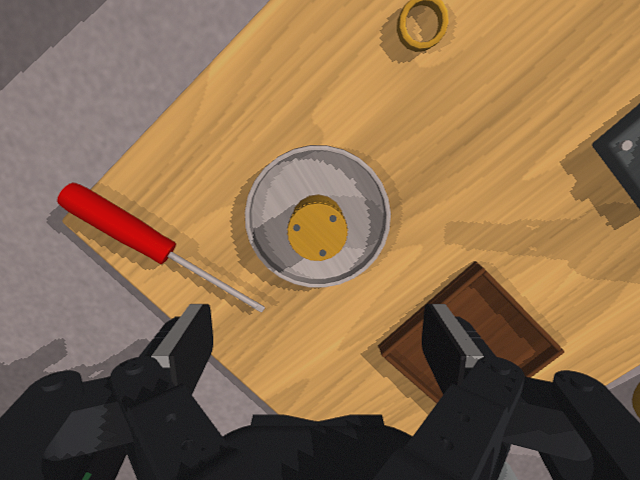

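View pics/f1c.png

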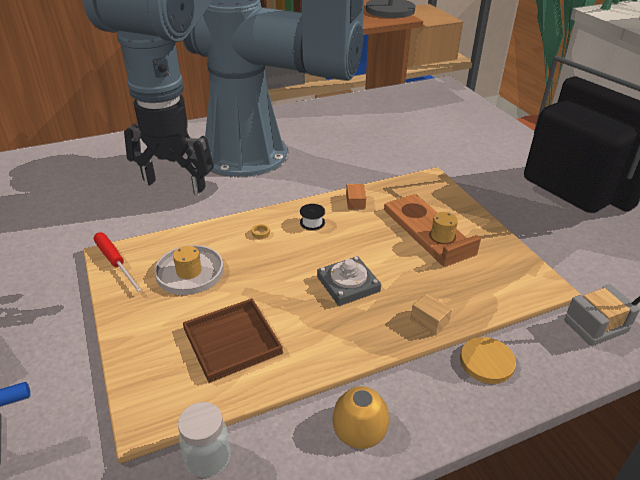

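View pics/f1s.png

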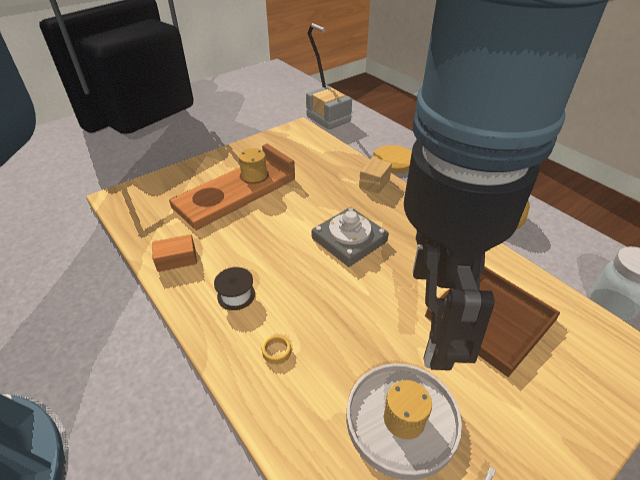

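The cap stands upright in the dish (scene about 187,262; side about 408,408). The other cap is still at its place (scene about 445,227), and nothing else has moved.

```bash
python3 -c "
from bench import ctrl
print(ctrl.hand_in())"
```

```text
the job is handed in; nothing more can be done
None
```

The test cap is sound: it screwed fully home on the gauge, so I unscrewed it and stood it in the round steel dish. The job was handed in at about 27 s of the 54 s allowed.

- **Screwing on:** I lowered the cap 85° before home and turned it clockwise, following the thread. It passed the point where a faulty cap stops with no resistance.
- **Fully home:** It met the flange at a tool height of 137.4 mm, the height worked out beforehand from the rack. The upward force was about 6 N, and a dot was within 1–2° of its stud by calculation.
- **Unscrewing and placing:** I turned it back about 91°, lifted it straight off and lowered it into the dish. The floor contact peaked at about 10 N, and I eased that off before opening the fingers.
- **Last checks:** The final pictures show the cap upright near the middle of the dish and the other cap still at its place in the rack. Nothing else had moved, and the gripper was clear above the dish with no contact force.
- **Disagreements:** The wrist camera's reported position was off by about 1.6 mm, so I corrected for it using views at several gripper angles. The scene and side cameras put the cap up to about 1 mm from the wrist camera's estimate. I used a middle value, and the cap went on with no sideways force worth noting.

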